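# Feel along the seam of a jar transfer deck

### The job

Jars have been catching on the deck, so check its L-shaped seam: take the spring-nibbed feeler from its fork stand, set its nib into the seam at the free end of the long leg and draw it slowly, about 2 cm a second, along the long leg, round the corner and to the end of the short leg in one pass without lifting. Keep it lightly pressed all the way, the nib pushed in about 5 mm and never anywhere near the end of its stroke; the deck's height and slope are not known, so go by feel. Then hang the feeler upright in its fork again, let go, and leave the jars and the label reel where they are.

Things in the scene. Friction and masses are not known exactly. Their poses are not given: they have to be found in the camera images.
- feeler: Hand feeler hung nib down by its square collar in the stand's fork. Origin: centre of the collar's underside; z up its axis. Collar 46 x 46 x 8 mm (z 0 to 8). Black handle 26 x 26 mm, sides along x and y, z 8 to 64 mm. Round sleeve, diameter 20, z 0 to -30; from it comes a sprung steel nib with a ball end of diameter 12, its lowest point at z -60 when free. About 0.24 kg.
- nib (a joint): How far the sprung nib is pushed into the feeler, m: 0 free, 0.016 end of stroke; spring about 0.6 N per mm. Wanted while tracing: 0.005 (0.0025 to 0.0075).
- nib_tip (a point): Lowest point of the feeler's ball nib (moves with the nib).
- stand: Grey stand fixed to the table with two level aluminium prongs along its x, each 20 mm wide and 84 long, 30 mm gap between, tops 95 mm above the table, open towards -x; an upright plate 16 mm thick, no higher than the prongs, at x = 52 mm. Base plate 120 x 100 x 12 mm. Origin at table height under the middle of the fork.
- fork (a point): Point midway between the prongs at the height of their tops, where the feeler's origin belongs when it hangs; axes as the stand's.
- deck: Transfer deck 240 (x) by 200 mm (y): rimmed grey plates on a fixed green foot. Origin on the table under its middle. Top nominally 60 mm up, but it stands on levelling feet: its middle truly up to 14 mm higher or lower and sloping up to 0.07 rad in x and in y, not reported. Seam: L-shaped slot 9 mm wide round an inset plate, long leg 120 mm, short leg 80 mm, closed at both ends by the rim.
- seam_start (a point): On the seam's centre line, 6 mm from the closed free end of the long leg, at the nominal deck height (true height unknown, see deck); axes as the deck's. The long leg runs from here along the deck's +x, at y = -5 mm. The ball nib sinks 2 mm into the slot and rides on its edges.
- seam_corner (a point): Corner of the seam's centre line (deck x 15, y -5 mm), at nominal height. From here the short leg runs along the deck's -y.
- seam_end (a point): On the centre line of the seam, 6 mm from the closed end of the short leg, at nominal height.
- jar_a: Full jar of red paste with a red lid, 88 mm in diameter, 108 mm high, standing; origin under its middle. Bystander.
- jar_b: Another such jar. Bystander.
- reel: Reel of labels lying flat, 150 mm in diameter, 70 mm high; origin under its middle. Bystander.
There are look-alikes about, which are no part of the job. There is more than one size of the feeler; the job needs the larger. Leave any yellow look-alike of the stand alone.

How it is judged:
By the outcome, as a careful person would: the job done as asked, in the order asked, and still so for the second after the job is handed in, with the robot touching nothing.
It also fails if it takes over 70 s, if anything falls off the work surface, if the arm or the gripper's body presses on something with over 40 N, if the wrist force passes 120 N, or if a joint passes its speed limit or range.

### The arm

A 6-joint arm with a two-finger parallel gripper is mounted at the origin on the work surface. World frame = base frame: x ahead of the robot, y to its left, z up, the work surface at z = 0. Lengths are in m, angles in rad, forces in N, time in s.
With the tool pointing down it reaches from about 0.225 to 0.875 m from the base axis. Payload 3.4 kg.
Tool frame: the origin (TCP) lies at the very end of the fingers, on their centre line; the grasp point (between the pads) lies 19 mm behind it; z points along the fingers, y is the direction in which the jaws open and shut (so a half turn about z gives the same grasp; the last joint's range is limited). The gripper opens to 85 mm and grips with 20 to 120 N. Pads are 22 mm wide; open, the fingers measure 114 mm over their backs; the gripper's body (76 mm by 85 mm) begins 54 mm behind the grasp point. The pads swing forward as they close: fully open they stand 13 mm farther back than shut.
Start: joints at [-1.404, 0.276, 1.505, -0, 1.361, -0.121], TCP at [0.163, -0.551, 0.231] pointing down, gripper open.
Joint ranges: [-2.89, 2.89], [-0.75, 2.08], [0.22, 2.7], [-1.18, 4.32], [0.11, 2.71], [-2.7, 2.7]. Speed limits (rad/s): [2.57, 2.57, 3.14, 3.14, 3.14, 3.14].

### API

Orientations are given as a unit quaternion [w, x, y, z].
In Python, from rig import get_state, get_image, calibration, sign_off gives the robot as it stands. The module is installed in compiled form; this text tells all that it offers.
- The arm moves only by the tool drive_tool, never from a script. Its argument "targets" is one flat list of numbers, 7 for each row, row after row: the turn, a rotation vector about the tool's x, y, z in degrees, then the shift along the tool's x, y, z in mm, then the opening, from 0 (shut) to 1 (fully open). In form: [wx, wy, wz, tx, ty, tz, fingers, wx, wy, wz, tx, ty, tz, fingers, ...]. A call has 1 to 12 rows; each row shifts and turns the commanded pose from where the row before left it, along the tool's axes as they then stand; what a row does not reach is not made up. A row lasts 1/8 s, in which the tool goes at most 62.5 mm and 10.7 degrees, less where a joint would pass 70% of its speed; a pose out of reach is approached as far as the arm can. A call is refused whole if a number of a shift passes 62.5 or a number of a turn 10.7, either way. A call with a gripper value outside its range is refused whole. The fingers move at their own pace and stop on an object; "grip_force" is the grip in N (left out, the last holds). Time passes only in rows, so rows that do not move let the fingers close. It gives the time, the measured TCP pose, the force and the opening at its end, in the units of the state.
- get_state(): the state, without advancing time (a new reading comes with each control period).
- get_image(name): name is "side" or "top"; returns the picture (420x560x3 uint8, red, green, blue); there is no depth.
- calibration(name): a dict with "mtx" (3x3 intrinsics, pixels), "world_to_cam" (4x4, takes a point from world to camera coordinates). Camera axes: x right, y down, z forward; pixel columns grow to the right and rows downward; lengths in m; the calibration is good to about 2 mm. A picture is of the moment at which its call begins. calibration takes no time and is no camera call.
- sign_off(): hands the job in, once; it reports no verdict.
The state is a dict: "clock": time; "qpos": joint angles; "qd": joint speeds; "effort": joint torques, N m; "position": TCP position; "ee_rot": TCP orientation; "contact_force": force on the tool from outside, world axes, zero at the start; "moment": the same for the moment, N m; "width": finger opening in m.
Only numpy, scipy, OpenCV 4.12 (cv2) and the standard library are available. Lean on these libraries where they do the work, as an engineer would, in place of code of your own. Each camera call takes 0.05 s, during which the arm holds its last target.

## Working session

There is one attempt and no reset: what is moved stays moved. The work goes in short steps, Python scripts to look and compute and a tool call to move; the robot and the scene stay as the last step left them, time stands still between calls to the robot, and variables do not carry over. Pictures are saved under pics/ and viewed, and the job is handed in when it is done.

Besides the shell and the picture viewer there is one more tool, called after "Call:" by a JSON object that holds its "method" and its "body". drive_tool: Moves the arm, as the interface text tells. Its arguments: {"type":"object","properties":{"targets":{"type":"array"},"grip_force":{"type":"number"}},"required":["targets"]}

```bash
mkdir -p pics; cat > h.py <<'E'
import numpy as np, cv2
from rig import get_state, get_image, calibration
def save(name,fn):
    im=get_image(name); cv2.imwrite(fn,im[:,:,::-1]); return im
def ray(name,u,v):
    c=calibration(name); K=np.array(c["mtx"]);T=np.array(c["world_to_cam"])
    R=T[:3,:3];t=T[:3,3]; o=-R.T@t; d=R.T@np.linalg.inv(K)@np.array([u,v,1.]); return o,d/np.linalg.norm(d)
def atz(name,u,v,z):
    o,d=ray(name,u,v); return o+d*(z-o[2])/d[2]
def proj(name,p):
    c=calibration(name); K=np.array(c["mtx"]);T=np.array(c["world_to_cam"])
    q=K@(T[:3,:3]@np.array(p)+T[:3,3]); return q[:2]/q[2]
def crop(fn,x0,y0,x1,y1,s,out):
    im=cv2.imread(fn)[y0:y1,x0:x1]; cv2.imwrite(out,cv2.resize(im,None,fx=s,fy=s,interpolation=cv2.INTER_CUBIC))
E
python3 - <<'E'
from h import *
print(get_state())
save("top","pics/top0.png");save("side","pics/side0.png")
for n in("top","side"): print(calibration(n)["mtx"], ray(n,280,210))
E
```

```text
{'clock': 0.0, 'qpos': array([-1.40399910e+00,  2.76574080e-01,  1.50612143e+00, -1.07620907e-05,
        1.36070170e+00, -1.21004270e-01]), 'qd': array([ 7.90231241e-04,  2.39478498e-03,  2.49452068e-03, -4.18844153e-05,
       -1.90819561e-03,  1.87367775e-03]), 'effort': array([-1.01778842e-03, -4.16779017e+01, -2.45803910e+01, -2.54783063e-04,
        1.10047107e-02,  1.13206886e-05]), 'position': array([ 0.16311162, -0.55083139,  0.2304563 ]), 'ee_rot': array([-9.01921438e-04,  9.89663577e-01,  1.43405686e-01, -2.59175237e-05]), 'contact_force': array([ 0.49305172,  0.41687505, -0.28856074]), 'moment': array([0.01347485, 0.05466767, 0.01751369]), 'width': 0.08561620283931477}
[[470.85981776   0.         287.17929028]
 [  0.         470.85981776 202.58020264]
 [  0.           0.           1.        ]] (array([ 0.40910379, -0.11742538,  1.24982926]), array([ 0.12385934,  0.02336445, -0.99202468]))
[[538.16133702   0.         277.49411301]
 [  0.         538.16133702 205.61176845]
 [  0.           0.           1.        ]] (array([0.12992804, 0.81932987, 0.76869686]), array([ 0.35321394, -0.74318675, -0.56825467]))
```

View pics/top0.png

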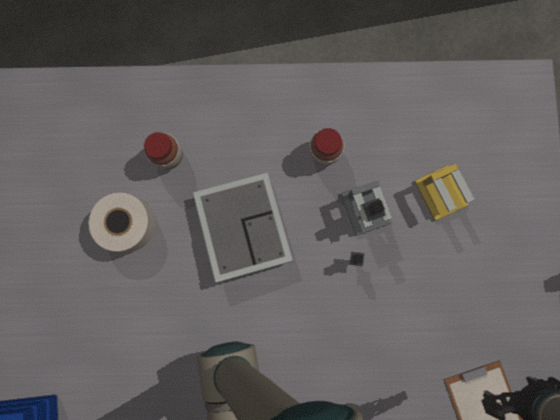

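View pics/side0.png

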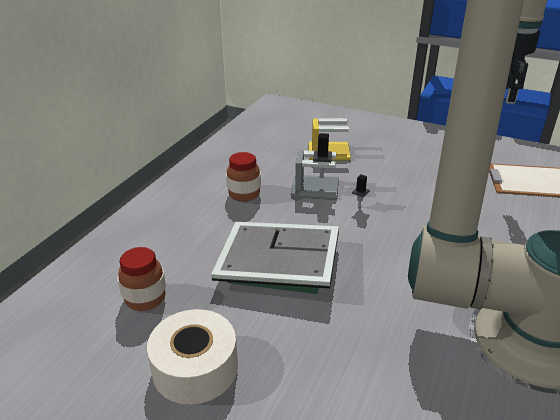

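```bash
python3 - <<'E'
from h import *
crop("pics/top0.png",320,170,420,280,7,"pics/t_st.png") 
crop("pics/top0.png",185,165,305,290,6,"pics/t_dk.png")
crop("pics/side0.png",280,110,400,220,6,"pics/s_st.png")
crop("pics/side0.png",205,210,345,300,5,"pics/s_dk.png")
for f in ("t_st","t_dk","s_st","s_dk"):
    print(f, cv2.imread(f"pics/{f}.png").shape)
E
python3 - <<'E'
import cv2
a=cv2.imread('pics/t_st.png');cv2.imwrite('pics/t_st.png',cv2.resize(a,(545,600)))
a=cv2.imread('pics/t_dk.png');cv2.imwrite('pics/t_dk.png',cv2.resize(a,(576,600)))
a=cv2.imread('pics/s_st.png');cv2.imwrite('pics/s_st.png',cv2.resize(a,(600,550)))
E
```

```text
t_st (770, 700, 3)
t_dk (750, 720, 3)
s_st (660, 720, 3)
s_dk (450, 700, 3)
```

View pics/t_st.png

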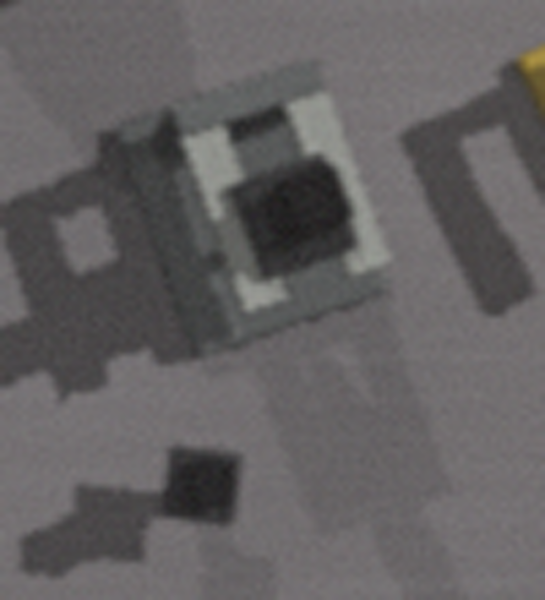

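View pics/t_dk.png

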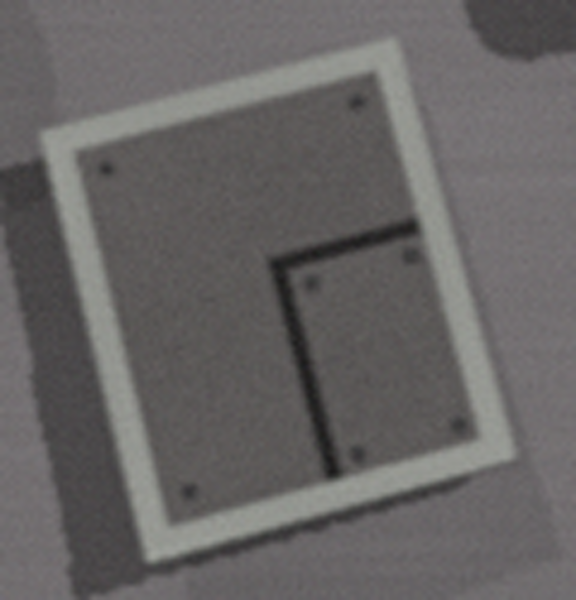

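View pics/s_st.png

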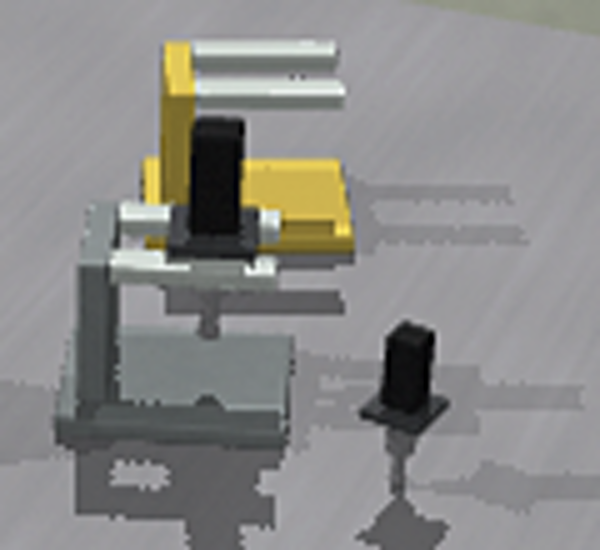

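View pics/s_dk.png

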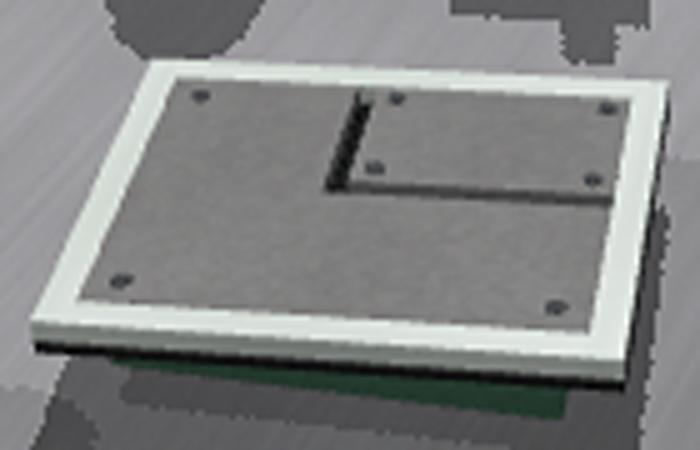

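```bash
cat > fit.py <<'E'
from h import *
from scipy.optimize import least_squares
from scipy.spatial.transform import Rotation as R
def deckpts(p,z=0):
    # p: x,y,z,yaw,sx,sy
    Rm=R.from_euler('ZYX',[p[3],-p[4],p[5]]).as_matrix()
    return lambda q: Rm@np.array(q)+p[:3]
top=lambda a,b:(185+a/4.8,165+b/4.8)
side=lambda a,b:(205+a/5,210+b/5)
# local order: (+x,+y),(+x,-y),(-x,-y),(-x,+y)
L=[(.12,.1,0),(.12,-.1,0),(-.12,-.1,0),(-.12,.1,0),(.015,-.005,0)]
T=[top(42,133),top(398,40),top(515,457),top(150,562),top(281,265)]
S=[side(32,322),side(152,60),side(668,82),side(625,360),side(337,187)]
# side: which corner is which -> check by projection
if __name__=="__main__":
    for n,X in(("top",T),("side",S)):
        print(n,[np.round(atz(n,*x,.06)[:2],3) for x in X])
E
python3 fit.py; python3 - <<'E'
from h import *
st=lambda a,b:(320+a/5.45,170+b/5.45)
for q,z in [((110,135),.012),((320,65),.012),((385,290),.012),((200,350),.012),((200,140),.095),((328,95),.095),((388,265),.095),((240,308),.095)]:
    print(q,z,atz("top",*st(*q),z).round(4))
print("handle top corners?",[atz("top",*st(*q),.159).round(4) for q in [(235,185),(325,157),(352,245),(270,275)]])
print(proj("top",[0,0,0]),proj("top",[.3,0,0]),proj("top",[.5,.2,0]))
E
```

```text
top [array([0.605, 0.131]), array([ 0.653, -0.059]), array([ 0.43 , -0.119]), array([0.378, 0.071]), array([0.533, 0.003])]
side [array([0.598, 0.152]), array([ 0.641, -0.022]), array([ 0.425, -0.105]), array([0.378, 0.073]), array([0.526, 0.024])]
(110, 135) 0.012 [ 0.6024 -0.2487  0.012 ]
(320, 65) 0.012 [ 0.6357 -0.3522  0.012 ]
(385, 290) 0.012 [ 0.5249 -0.3793  0.012 ]
(200, 350) 0.012 [ 0.497  -0.2891  0.012 ]
(200, 140) 0.095 [ 0.5866 -0.2807  0.095 ]
(328, 95) 0.095 [ 0.6066 -0.3396  0.095 ]
(388, 265) 0.095 [ 0.5284 -0.3636  0.095 ]
(240, 308) 0.095 [ 0.5098 -0.2962  0.095 ]
handle top corners? [array([ 0.5571, -0.286 ,  0.159 ]), array([ 0.5687, -0.3249,  0.159 ]), array([ 0.5306, -0.335 ,  0.159 ]), array([ 0.5182, -0.2995,  0.159 ])]
[247.08043118 433.94971217] [247.10942343 311.7091451 ] [172.01645876 235.67704378]
```

```bash
cat >> fit.py <<'E'
def res(p,full=False,h=0.0):
    f=deckpts(p); r=[]
    for i,l in enumerate(L):
        l=list(l); 
        if i==4: l[2]-=p[6]
        q=f(l)
        r.append(proj("top",q)-T[i]); r.append(proj("side",q)-S[i])
    r=np.array(r)
    return r if full else np.append(r.ravel(),[(p[6]-0.003)/0.003, (p[4])/.05,p[5]/.05])
if __name__=="__main__":
    s=least_squares(res,[.517,.006,.06,-.25,0,0,.003]); print(s.x.round(4)); print(res(s.x,True).round(2))
    cov=np.linalg.inv(s.jac.T@s.jac); print(np.sqrt(np.diag(cov)).round(4))
    f=deckpts(s.x)
    for l in[(-.099,-.005,-s.x[6]),(.015,-.005,-s.x[6]),(.015,-.079,-s.x[6])]: print(f(l).round(4))
    np.save("deck.npy",s.x)
E
python3 fit.py
```

```text
top [array([0.605, 0.131]), array([ 0.653, -0.059]), array([ 0.43 , -0.119]), array([0.378, 0.071]), array([0.533, 0.003])]
side [array([0.598, 0.152]), array([ 0.641, -0.022]), array([ 0.425, -0.105]), array([0.378, 0.073]), array([0.526, 0.024])]
[ 0.5195  0.0073  0.0451  0.2677 -0.0675  0.0527  0.0015]
[[-0.1  -0.3 ]
 [ 0.19 -0.  ]
 [-0.15 -0.76]
 [ 0.44 -0.34]
 [ 0.68  0.18]
 [ 0.19 -0.03]
 [-0.12  0.16]
 [ 0.09  0.13]
 [-0.47 -0.22]
 [-0.18  0.54]]
[0.0008 0.001  0.0015 0.0063 0.0112 0.0125 0.0021]
[ 0.4254 -0.0236  0.05  ]
[0.5351 0.0065 0.0423]
[ 0.5544 -0.0648  0.0385]
```

```bash
python3 - <<'E'
from h import *
def c2(fn,x0,y0,x1,y1,s,out,g=1.0):
    im=cv2.imread(fn)[y0:y1,x0:x1]; im=np.clip(255*(im/255.)**g,0,255).astype(np.uint8)
    cv2.imwrite(out,cv2.resize(im,None,fx=s,fy=s,interpolation=cv2.INTER_LANCZOS4))
c2("pics/top0.png",340,178,396,236,10,"pics/t_f.png",.5)
c2("pics/side0.png",285,128,375,203,8,"pics/s_f.png",.5)
E
```

```text
(no output)
```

View pics/t_f.png

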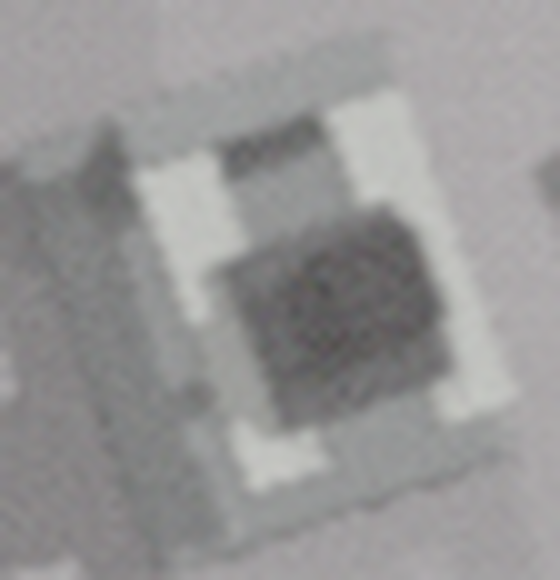

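View pics/s_f.png

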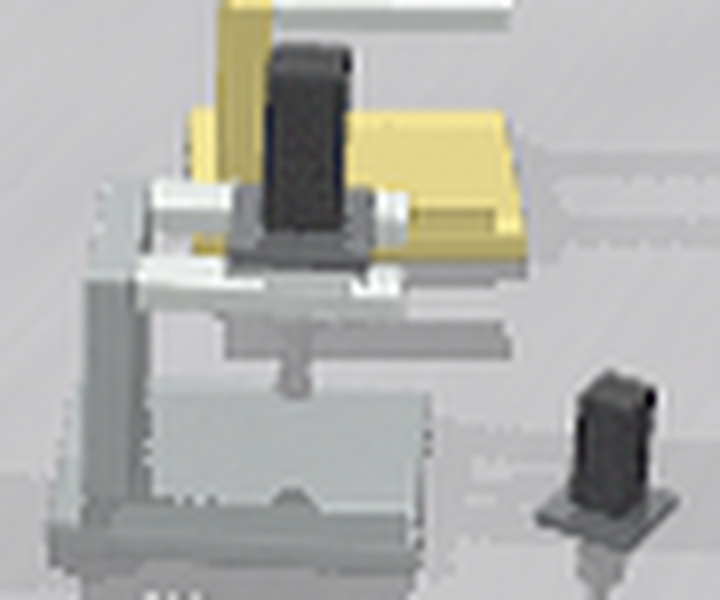

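```bash
cat > fit2.py <<'E'
from h import *
from scipy.optimize import least_squares
t=lambda a,b:(340+a/10,178+b/10); s=lambda a,b:(285+a/8,128+b/8)
def W(p,l):
    c,d=np.cos(p[2]),np.sin(p[2]); return np.array([p[0]+c*l[0]-d*l[1],p[1]+d*l[0]+c*l[1],l[2]])
def fit(F,x0):
    r=lambda p:np.array([proj(n,W(p,l))-np.array(q) for n,l,q in F])
    o=least_squares(lambda p:r(p).ravel(),x0,loss='soft_l1'); return o.x,r(o.x)
for a in(.040,.042):
    f=.084-a;z=.095
    F=[("top",(f,.035,z),t(135,170)),("top",(f,.015,z),t(215,150)),("top",(-a,.035,z),t(255,490)),("top",(-a,.015,z),t(325,465)),
     ("top",(f,-.015,z),t(330,110)),("top",(f,-.035,z),t(405,92)),("top",(-a,-.035,z),t(517,390)),("top",(-a,-.015,z),t(440,418))]
    x,r=fit(F,[.56,-.32,.25]); print("prongs",a,x.round(4)); print(r.round(1).tolist())
    xs=x
h=.023;z=.103
G=[("top",(h,h,z),t(220,270)),("top",(-h,-h,z),t(455,370)),("top",(-h,h,z),t(285,428)),
   ("side",(-h,h,z),s(368,255)),("side",(h,h,z),s(230,252))]
x,r=fit(G,xs); print("collar",x.round(4)); print(r.round(1).tolist())
# predictions
for l in [(h,h,.103),(h,h,.095),(-h,h,.095),(h,-h,.103),(-h,-h,.103)]: print("side collar",l,((proj("side",W(xs,l))-[285,128])*8).round(0), "top",((proj("top",W(xs,l))-[340,178])*10).round(0))
for sx in(1,-1):
  for sy in (1,-1):
    l=(sx*.013,sy*.013,.159);print("handle top",l,((proj("side",W(xs,l))-[285,128])*8).round(0),((proj("top",W(xs,l))-[340,178])*10).round(0))
for l in [(-.06,.05,.012),(-.06,-.05,.012),(.06,.05,.012),(-.042,.035,.095),(.042,.035,.095)]: print("side base",l,((proj("side",W(xs,l))-[285,128])*8).round(0),((proj("top",W(xs,l))-[340,178])*10).round(0))
E
python3 fit2.py
```

```text
prongs 0.04 [ 0.5572 -0.32    0.3111]
[[0.2, 0.0], [-0.2, -0.5], [-0.3, 0.1], [0.3, -0.0], [-0.3, -0.3], [-0.3, -1.0], [0.3, 1.0], [0.3, 0.8]]
prongs 0.042 [ 0.5591 -0.3194  0.3111]
[[0.2, 0.0], [-0.2, -0.5], [-0.3, 0.1], [0.3, -0.0], [-0.3, -0.3], [-0.3, -1.0], [0.3, 1.0], [0.3, 0.8]]
collar [ 0.5504 -0.32    0.3515]
[[-0.6, -0.8], [0.5, -0.0], [0.0, 0.8], [0.5, 0.1], [-0.5, -0.3]]
side collar (0.023, 0.023, 0.103) [197. 243.] top [213. 222.]
side collar (0.023, 0.023, 0.095) [196. 265.] top [208. 227.]
side collar (-0.023, 0.023, 0.095) [342. 274.] top [271. 402.]
side collar (0.023, -0.023, 0.103) [209. 175.] top [389. 163.]
side collar (-0.023, -0.023, 0.103) [351. 183.] top [454. 339.]
handle top (0.013, 0.013, 0.159) [237.  72.] [303. 214.]
handle top (0.013, -0.013, 0.159) [243.  34.] [407. 179.]
handle top (-0.013, 0.013, 0.159) [321.  76.] [341. 319.]
handle top (-0.013, -0.013, 0.159) [326.  39.] [446. 284.]
side base (-0.06, 0.05, 0.012) [440. 549.] [172. 602.]
side base (-0.06, -0.05, 0.012) [452. 389.] [531. 481.]
side base (0.06, 0.05, 0.012) [ 68. 523.] [ 20. 173.]
side base (-0.042, 0.035, 0.095) [400. 297.] [252. 491.]
side base (0.042, 0.035, 0.095) [133. 280.] [137. 170.]
```

```bash
python3 - <<'E'
from h import *
def c3(fn,x0,y0,x1,y1,s,out):
    im=cv2.imread(fn)[y0:y1,x0:x1].astype(float); im=np.clip((im-10)*3,0,255).astype(np.uint8)
    cv2.imwrite(out,cv2.resize(im,None,fx=s,fy=s,interpolation=cv2.INTER_CUBIC))
c3("pics/top0.png",355,190,393,228,14,"pics/t_f2.png")
c3("pics/side0.png",300,128,345,180,11,"pics/s_f2.png")
E
```

```text
(no output)
```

View pics/t_f2.png

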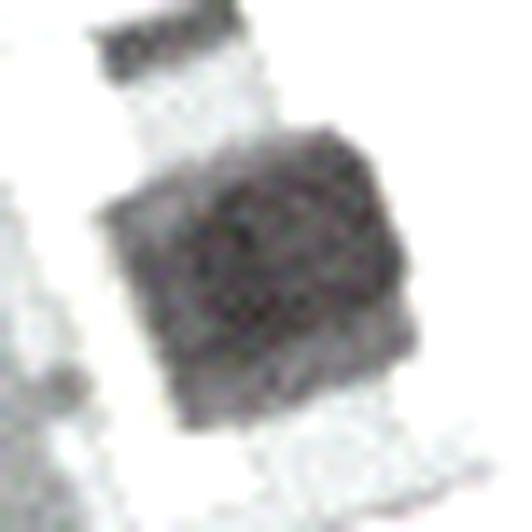

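View pics/s_f2.png

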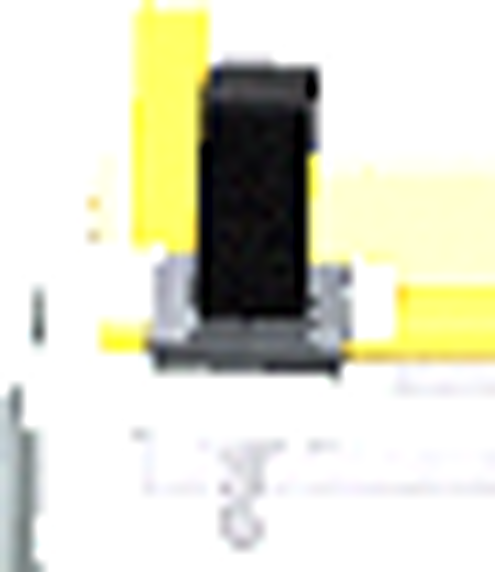

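```bash
cat > fit3.py <<'E'
from h import *
from fit2 import fit,W
t=lambda a,b:(355+a/14,190+b/14); s=lambda a,b:(300+a/11,128+b/11)
h=.023;z=.103;k=.013
Gt=[("top",(h,h,z),t(105,215)),("top",(-h,-h,z),t(415,340)),("top",(-h,h,z),t(185,430)),("top",(k,-k,.159),t(340,130)),("top",(-k,-k,.159),t(405,255))]
Gs=[("side",(h,-k,.159),s(215,65))][:0]+[("side",(k,-k,.159),s(213,66)),("side",(-k,-k,.159),s(318,70)),("side",(k,k,.159),s(203,102)),("side",(-k,k,.159),s(308,105)),
 ("side",(k,k,.103),s(198,315)),("side",(-k,k,.103),s(308,318)),("side",(h,h,.095),s(153,372)),("side",(-h,h,.095),s(335,377)),("side",(h,-h,z),s(160,255)),("side",(-h,-h,z),s(350,265))]
for n,G in(("top",Gt),("side",Gs),("both",Gt+Gs)):
    x,r=fit(G,[.55,-.32,.3]); print(n,x.round(4)); print(r.round(1).tolist())
E
python3 fit3.py | tail -6; python3 - <<'E'
from h import *
print(ray("top",374,208)[0])
E
```

```text
top [ 0.5513 -0.3176  0.4021]
[[-2.3, -0.9], [0.6, -0.3], [-0.1, 0.8], [0.2, -0.4], [0.3, 0.8]]
side [ 0.5499 -0.3205  0.3311]
[[-0.5, -1.2], [0.3, -1.1], [-0.1, 0.3], [0.8, 0.5], [-0.5, 0.7], [-0.2, 1.0], [-0.7, 0.0], [1.0, 0.5], [-0.2, -0.7], [0.4, -0.8]]
both [ 0.5502 -0.319   0.3646]
[[-1.5, -0.9], [1.0, 0.6], [0.1, 1.1], [1.1, 0.2], [0.8, 1.6], [-1.0, -0.9], [-0.2, -0.9], [-0.3, 0.6], [0.7, 0.6], [-0.7, 1.0], [-0.4, 1.1], [-0.7, 0.4], [1.0, 0.6], [-0.8, -0.4], [-0.2, -0.7]]
[ 0.40910379 -0.11742538  1.24982926]
```

Call:
{"method": "drive_tool", "body": {"targets": [0,0,-1.7,0,0,0,1,0,0,0,30,-7,0,1,0,0,0,44,-10,0,1,0,0,0,44,-10,0,1,0,0,0,44,-10,0,1,0,0,0,44,-10,0,1,0,0,0,44,-10,0,1,0,0,0,44,-10,0,1,0,0,0,44,-10,0,1,0,0,0,44,-10,0,1,0,0,0,36,-8,0,1,0,0,0,22,-4,0,1], "grip_force": 50}}

```text
clock: 1.6
position: [0.5516, -0.3188, 0.231]
ee_rot: [-0.0, 0.987, 0.159, -0.0]
contact_force: [-0.6, -0.4, -0.5]
width: 0.0855
```

```bash
cat >> h.py <<'E'
from scipy.spatial.transform import Rotation as Rot
def tool(target,st=None):
    """shift in tool axes mm to reach world target; plus tool x yaw"""
    st=st or get_state(); w,x,y,z=st["ee_rot"]; M=Rot.from_quat([x,y,z,w]).as_matrix()
    return (M.T@(np.array(target)-st["position"])*1000).round(1), np.arctan2(M[1,0],M[0,0]).round(4), M[:,2].round(4)
E
python3 - <<'E'
from h import *
s=get_state();print(s["clock"],s["position"],s["contact_force"],s["width"],s["qpos"].round(2))
print(tool([.550,-.3195,.112]))
save("top","pics/top1.png");crop("pics/top1.png",300,130,440,260,4,"pics/top1c.png")
E
```

```text
1.6 [ 0.5515885  -0.31884536  0.2309532 ] [-0.64784575 -0.41704249 -0.45455224] 0.08545741026117509 [-0.63  0.37  1.36 -0.    1.41  0.62]
(array([ -1.7,   0.2, 119. ]), np.float64(0.3197), array([-4.e-04,  2.e-04, -1.e+00]))
```

View pics/top1c.png

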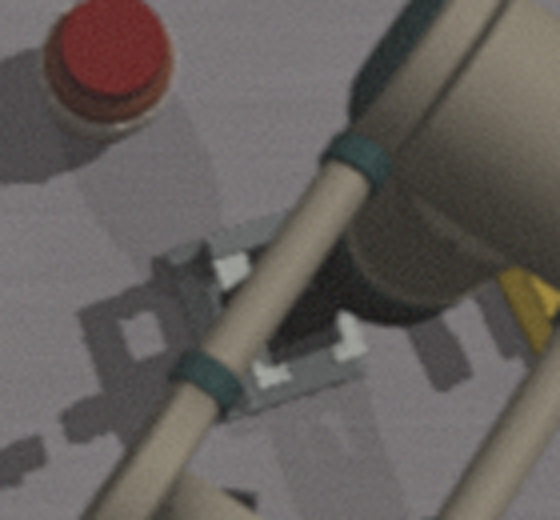

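Call:
{"method": "drive_tool", "body": {"targets": [0,0,0,-1.5,0,25,1,0,0,0,0,0,25,1,0,0,0,0,0,20,1,0,0,0,0,0,18,1,0,0,0,0,0,14,1,0,0,0,0,0,10,1,0,0,0,0,0,7,1,0,0,0,0,0,0,1]}}

```text
clock: 2.65
position: [0.5487, -0.3204, 0.112]
ee_rot: [-0.0, 0.987, 0.158, -0.0]
contact_force: [0.2, 0.2, -0.1]
width: 0.0851
```

```bash
python3 - <<'E'
from h import *
s=get_state();print(s["clock"],s["position"],s["contact_force"],s["width"])
save("side","pics/side2.png");crop("pics/side2.png",280,90,380,200,5,"pics/side2c.png")
E
```

```text
2.65 [ 0.5487122  -0.32043624  0.11202032] [ 0.17848894  0.21604161 -0.08756448] 0.08513196185361792
```

View pics/side2c.png

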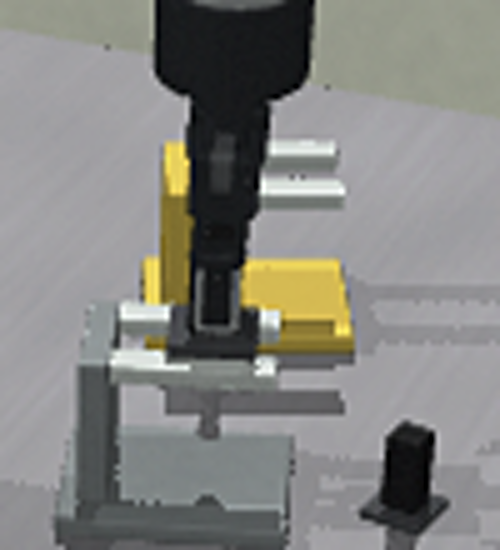

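Call:
{"method": "drive_tool", "body": {"targets": [0,0,0,0,0,0,0,0,0,0,0,0,0,0,0,0,0,0,0,0,0,0,0,0,0,0,0,0,0,0,0,0,0,0,0,0,0,0,0,0,0,0], "grip_force": 60}}

```text
clock: 3.45
position: [0.5491, -0.3205, 0.1127]
ee_rot: [0.0, 0.987, 0.158, 0.0]
contact_force: [-0.2, 0.4, 3.6]
width: 0.0251
```

Call:
{"method": "drive_tool", "body": {"targets": [0,0,0,0,0,-5,0,0,0,0,0,0,-12,0,0,0,0,0,0,-20,0,0,0,0,0,0,-20,0,0,0,0,0,0,-15,0,0,0,0,0,0,-8,0,0,0,0,0,0,0,0,0,0,0,0,0,0,0]}}

```text
clock: 4.45
position: [0.5485, -0.3201, 0.1915]
ee_rot: [-0.001, 0.987, 0.158, -0.001]
contact_force: [-0.9, -0.1, -3.4]
width: 0.0253
```

```bash
python3 - <<'E'
from h import *
s=get_state();print(s["clock"],s["position"],s["contact_force"],s["width"])
save("side","pics/side3.png");crop("pics/side3.png",280,70,380,180,5,"pics/side3c.png")
print(tool([.4254,-.0236,.143]))
E
```

```text
4.45 [ 0.54845107 -0.32010776  0.19147077] [-0.90806328 -0.08044727 -3.40942512] 0.02529463344565127
(array([ -24.3, -320.1,   48.9]), np.float64(0.3174), array([-0.0014,  0.001 , -1.    ]))
```

View pics/side3c.png

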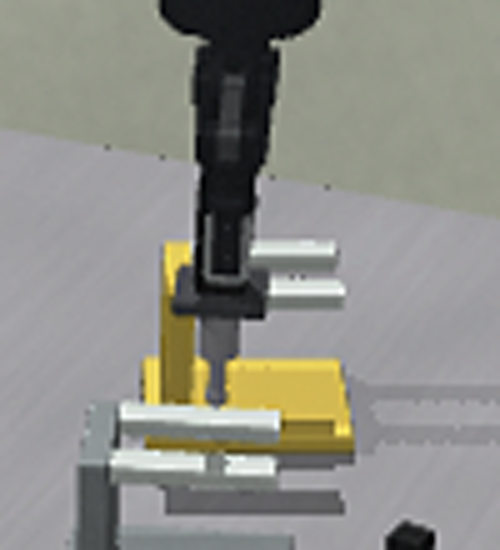

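Call:
{"method": "drive_tool", "body": {"targets": [0,0,0,0,-15,0,0,0,0,0,-1,-28,0,0,0,0,0,-3,-38,0,0,0,0,0,-4,-42,0,0,0,0,0,-4,-42,5,0,0,0,0,-4,-42,5,0,0,0,0,-4,-42,5,0,0,0,0,-3,-38,5,0,0,0,0,-1,-23,5,0,0,0,0,0,-10,5,0,0,0,0,0,0,5,0,0,0,0,0,0,0,0]}}

```text
clock: 6.0
position: [0.4264, -0.0245, 0.1569]
ee_rot: [0.0, 0.987, 0.158, -0.0]
contact_force: [-0.0, 0.6, -2.9]
width: 0.0253
```

```bash
python3 - <<'E'
from h import *
s=get_state();print(s["clock"],s["position"],s["contact_force"],s["width"])
save("side","pics/side4.png");crop("pics/side4.png",220,150,360,290,4,"pics/side4c.png")
save("top","pics/top4.png");crop("pics/top4.png",180,160,310,290,4,"pics/top4c.png")
print(tool([.4254,-.0236,.128]))
E
```

```text
6.0 [ 0.42638713 -0.02450296  0.15693189] [-0.02980074  0.58400092 -2.92361989] 0.025309756560395094
(array([-0.9, -1.5, 29.3]), np.float64(0.3165), array([ 3.e-04, -4.e-04, -1.e+00]))
```

View pics/side4c.png

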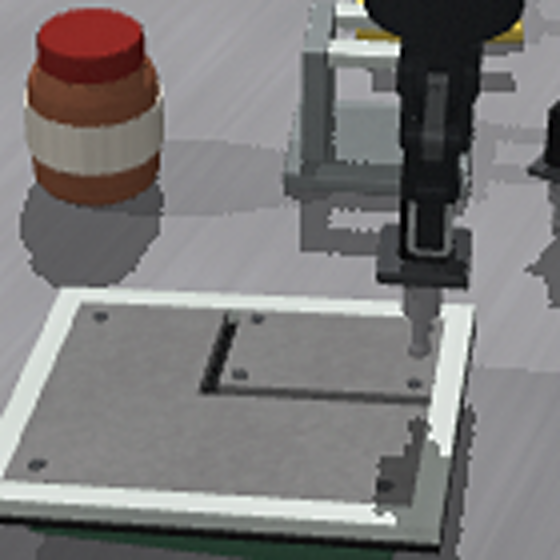

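View pics/top4c.png

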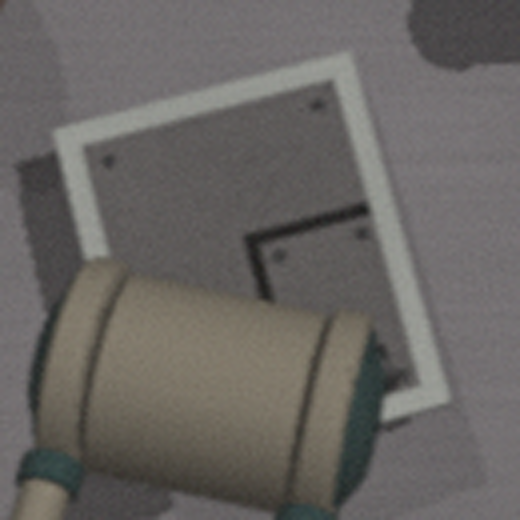

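```bash
python3 - <<'E'
from h import *
crop("pics/side4.png",300,195,350,275,8,"pics/side4d.png")
p=np.array([.4264,-.0245])
c,d=np.cos(.3165),np.sin(.3165)
for dx in(-.001,0,.001,.003):
    for z in(.079,): print(dx,"tip",proj("side",[p[0]+c*dx,p[1]+d*dx,z]).round(1),"ball ctr",proj("side",[p[0]+c*dx,p[1]+d*dx,z+.006]).round(1))
for z in (.109,.139): print(z,proj("side",[*p,z]).round(1))
h=.023
for a,b in((h,h),(-h,h),(h,-h),(-h,-h)):
    print("collar bottom",((proj("side",[p[0]+c*a-d*b,p[1]+d*a+c*b,.139])-[300,195])*8).round(0))
print("seam start",proj("side",[.4254,-.0236,.05]))
E
```

```text
-0.001 tip [325.9 239.6] ball ctr [326.  237.4]
0 tip [325.4 239.6] ball ctr [325.5 237.3]
0.001 tip [324.9 239.6] ball ctr [325.  237.3]
0.003 tip [323.9 239.5] ball ctr [324.1 237.2]
0.109 [326.  228.1]
0.139 [326.7 216.1]
collar bottom [116. 216.]
collar bottom [301. 229.]
collar bottom [129. 112.]
collar bottom [308. 124.]
seam start [325.05745824 250.83270597]
```

View pics/side4d.png

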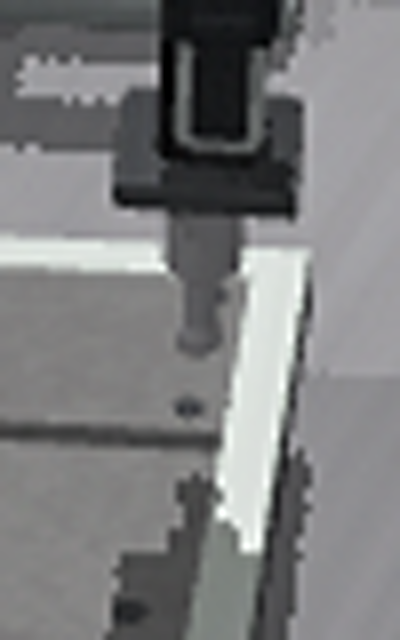

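```bash
python3 - <<'E'
from h import *
from fit import deckpts
p=np.load("deck.npy");f=deckpts(p)
def draw(fn,n,x0,y0,x1,y1,s,out):
    im=cv2.imread(fn)[y0:y1,x0:x1]; im=cv2.resize(im,None,fx=s,fy=s,interpolation=cv2.INTER_CUBIC)
    for l in [(-.105,-.0005),(-.105,-.0095),(-.099,-.005),(.015,-.005),(.015,-.079),(.0195,-.0005),(-.04,-.005),(-.04,-.0005),(-.04,-.0095)]:
        u=(proj(n,f([*l,-p[6]]))-[x0,y0])*s+ s/2-.5
        cv2.circle(im,tuple(int(round(v)) for v in u),2,(0,0,255),-1)
    cv2.imwrite(out,im)
draw("pics/top0.png","top",228,200,278,272,8,"pics/d_t.png")
draw("pics/side0.png","side",262,222,342,256,9,"pics/d_s.png")
E
```

```text
(no output)
```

View pics/d_t.png

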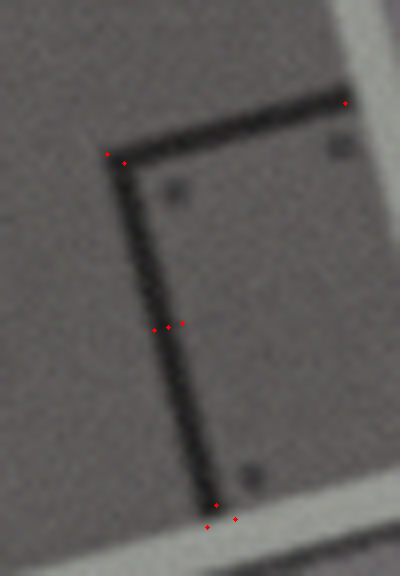

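View pics/d_s.png

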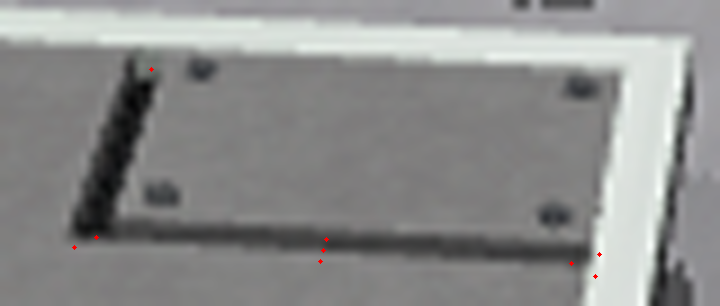

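```bash
cat > fit4.py <<'E'
from h import *
from fit import deckpts,L,T,S
from scipy.optimize import least_squares
t=lambda a,b:np.array([228+(a-3.5)/8,200+(b-3.5)/8]); s=lambda a,b:np.array([262+(a-4)/9,222+(b-4)/9])
Q=[((-.105,-.005,0),t(209,514),s(593,252)),((-.04,-.005,0),t(163,328),s(323,241)),((.015,-.005,0),t(118,162),s(91,230)),((.015,-.085,0),t(352,95),s(145,60))]
def mk(useR,calib):
    def r(p):
        f=deckpts(p);o=[]
        b=p[7:11] if calib else np.zeros(4)
        for l,a,c in Q: o+=list(proj("top",f(l))-a-b[:2])+list(proj("side",f(l))-c-b[2:])
        if useR:
            for i in range(4):
                l=np.array(L[i])+[0,0,p[6]]; o+=list(proj("top",f(l))-T[i]-b[:2])+list(proj("side",f(l))-S[i]-b[2:])
        return np.array(o)
    return r
for u in(0,1):
  for cal in(0,1):
    r=mk(u,cal); g=lambda p:np.r_[r(p)/.4,(p[6]-.002)/.003,p[4:6]/.05,(p[2]-.06)/.01,p[7:]/.8]
    x=least_squares(g,[.517,.006,.05,.25,0,0,.003,0,0,0,0]).x
    print(u,cal,x.round(4));print(r(x).reshape(-1,4).round(1).tolist())
    f=deckpts(x)
    for l in[(-.099,-.005,0),(.015,-.005,0),(.015,-.079,0)]: print(f(l).round(4))
E
python3 fit4.py
```

```text
0 0 [ 0.5197  0.0099  0.0476  0.2773 -0.0751  0.0867  0.002   0.      0.
  0.      0.    ]
[[0.7, 0.9, -0.0, 0.0], [-0.4, -0.4, -0.6, -0.0], [-0.4, -0.1, -0.1, 0.1], [0.2, 0.0, 0.3, -0.2]]
[ 0.4261 -0.0219  0.0546]
[0.5354 0.0092 0.0461]
[ 0.5551 -0.0619  0.0397]
0 1 [ 0.5197  0.0097  0.0474  0.2773 -0.0751  0.0867  0.002   0.1018  0.091
 -0.0859  0.0362]
[[0.7, 0.8, 0.1, 0.1], [-0.4, -0.5, -0.5, -0.0], [-0.5, -0.2, -0.0, 0.1], [0.2, -0.1, 0.4, -0.2]]
[ 0.4261 -0.0221  0.0544]
[0.5354 0.009  0.0458]
[ 0.5552 -0.062   0.0394]
1 0 [ 0.5198  0.0086  0.0463  0.2688 -0.0741  0.0597 -0.0008  0.      0.
  0.      0.    ]
[[1.0, 1.0, 0.1, 0.4], [0.1, -0.4, -0.4, 0.2], [0.2, -0.1, 0.1, 0.2], [0.9, 0.1, 0.8, -0.9], [-0.7, -0.3, -0.2, 0.3], [-0.7, -0.7, 0.1, 0.4], [0.2, 0.1, -0.1, 0.1], [-0.7, 0.1, -0.2, -0.3]]
[ 0.4259 -0.0224  0.0534]
[0.5355 0.0078 0.0449]
[ 0.5548 -0.0635  0.0405]
1 1 [ 0.5201  0.0079  0.0439  0.269  -0.0736  0.0599 -0.0008  0.367  -0.0847
  0.025   0.6654]
[[0.9, 0.9, 0.0, 0.4], [0.1, -0.4, -0.4, 0.2], [0.2, -0.0, 0.1, 0.2], [0.8, 0.2, 0.8, -0.9], [-0.6, -0.2, -0.1, 0.2], [-0.8, -0.6, 0.2, 0.3], [0.1, 0.0, -0.2, 0.1], [-0.6, 0.0, -0.3, -0.3]]
[ 0.4262 -0.0232  0.0509]
[0.5358 0.0071 0.0425]
[ 0.5551 -0.0642  0.0381]
```

Call:
{"method": "drive_tool", "body": {"targets": [0,0,0,0,-2,5,0,0,0,0,0,0,7,0,0,0,0,0,0,5,0,0,0,0,0,0,3,0,0,0,0,0,0,0,0]}}

```text
clock: 6.72
position: [0.4254, -0.022, 0.137]
ee_rot: [-0.0, 0.987, 0.158, -0.0]
contact_force: [-0.0, 0.6, -3.1]
width: 0.0251
```

```bash
python3 - <<'E'
from h import *
F=[]
for i in range(6):
    F.append(get_state()["contact_force"]); im=get_image("side")
F=np.array(F);print(F.round(2).tolist(),F.mean(0).round(2))
cv2.imwrite("pics/side5.png",im[:,:,::-1]);crop("pics/side5.png",300,205,350,265,10,"pics/side5d.png")
s=get_state();print(s["clock"],s["position"])
p=s["position"];print("tip pred px in crop",(proj("side",[p[0],p[1],p[2]-.0777])-[300,205])*10)
E
```

```text
[[-0.04, 0.63, -3.08], [0.32, 0.16, -3.23], [-0.72, 0.16, -2.27], [0.85, 0.79, -3.02], [0.94, 0.25, -2.77], [0.45, 0.71, -2.99]] [ 0.3   0.45 -2.89]
7.025 [ 0.42574858 -0.02207542  0.13749275]
tip pred px in crop [248.43021938 425.68419674]
```

View pics/side5d.png

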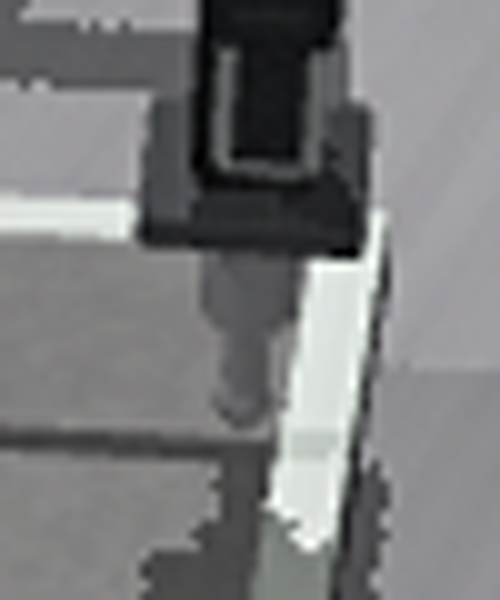

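Call:
{"method": "drive_tool", "body": {"targets": [0,0,0,0,0,2,0,0,0,0,0,0,1,0]}}

```text
clock: 7.28
position: [0.4255, -0.022, 0.1342]
ee_rot: [0.0, 0.987, 0.158, -0.0]
contact_force: [0.5, -0.7, -3.2]
width: 0.0252
```

Call:
{"method": "drive_tool", "body": {"targets": [0,0,0,0,0,1,0,0,0,0,0,0,1,0]}}

```text
clock: 7.52
position: [0.4256, -0.0221, 0.1322]
ee_rot: [0.0, 0.987, 0.158, -0.0]
contact_force: [0.5, -0.5, -4.1]
width: 0.0252
```

Call:
{"method": "drive_tool", "body": {"targets": [0,0,0,0,0,1,0,0,0,0,0,0,1,0]}}

```text
clock: 7.78
position: [0.4256, -0.022, 0.1302]
ee_rot: [0.0, 0.987, 0.158, -0.0]
contact_force: [0.2, 0.7, -2.3]
width: 0.0254
```

Call:
{"method": "drive_tool", "body": {"targets": [0,0,0,0,0,1,0,0,0,0,0,0,1,0]}}

```text
clock: 8.02
position: [0.4256, -0.022, 0.1282]
ee_rot: [0.0, 0.987, 0.158, 0.0]
contact_force: [1.1, 0.4, -2.5]
width: 0.0251
```

```bash
cat > avg.py <<'E'
from h import *
import sys
F=[];P=[]
n=int(sys.argv[1])
for i in range(n):
    s=get_state();F.append(s["contact_force"]);P.append(s["position"]); im=get_image("side")
F=np.array(F);print(F[:,2].round(1),(F.mean(0)-[.3,.45,-2.89]).round(2),np.mean(P,0).round(4),s["clock"])
fn=sys.argv[2];cv2.imwrite(f"pics/{fn}.png",im[:,:,::-1]);x0,y0,x1,y1=map(int,sys.argv[3:7]);crop(f"pics/{fn}.png",x0,y0,x1,y1,10,f"pics/{fn}d.png")
E
python3 avg.py 4 side6 300 205 350 265
```

```text
[-2.5 -2.5 -2.5 -2. ] [ 0.16 -0.32  0.49] [ 0.4256 -0.022   0.1282] 8.175
```

View pics/side6d.png

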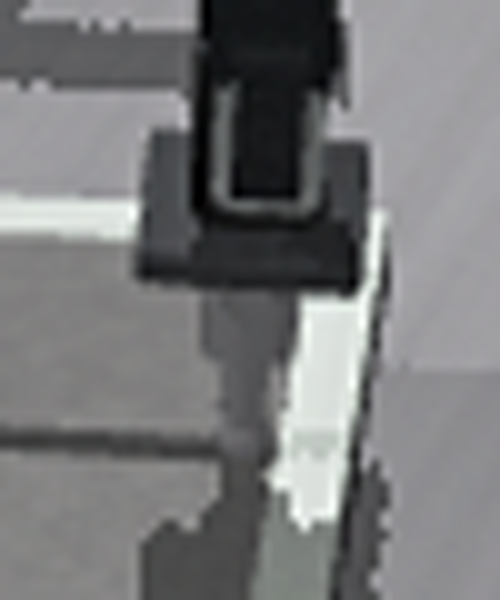

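Call:
{"method": "drive_tool", "body": {"targets": [0,0,0,0,0,1,0,0,0,0,0,0,1,0]}}

```text
clock: 8.48
position: [0.4257, -0.0221, 0.1263]
ee_rot: [0.0, 0.987, 0.158, 0.0]
contact_force: [0.4, 0.5, -1.2]
width: 0.0254
```

```bash
python3 avg.py 4 side7 300 205 350 265
```

```text
[-1.2 -1.7 -1.6 -2. ] [-0.2  -0.03  1.26] [ 0.4256 -0.022   0.1263] 8.625
```

View pics/side7d.png

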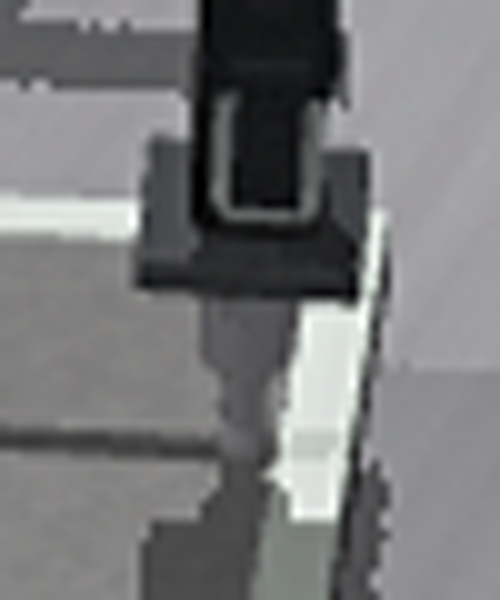

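Call:
{"method": "drive_tool", "body": {"targets": [0,0,0,0,0,1,0,0,0,0,0,0,1,0,0,0,0,0,1.5,0,0]}}

```text
clock: 9.05
position: [0.426, -0.0231, 0.1243]
ee_rot: [-0.0, 0.987, 0.158, -0.0]
contact_force: [-0.2, 2.0, -1.6]
width: 0.0252
```

```bash
python3 avg.py 3 side8 300 205 350 265
```

```text
[-1.6 -0.1 -0.4] [-0.86  1.62  2.2 ] [ 0.426  -0.0231  0.1243] 9.15
```

Call:
{"method": "drive_tool", "body": {"targets": [0,0,0,0,-1.5,0,0,0,0,0,0,-1.5,0,0]}}

```text
clock: 9.45
position: [0.4253, -0.0209, 0.1244]
ee_rot: [0.001, 0.987, 0.158, 0.0]
contact_force: [-0.4, 0.9, -2.3]
width: 0.0255
```

```bash
python3 avg.py 3 side8 300 205 350 265
```

```text
[-2.3 -0.8 -0.9] [-0.29  0.03  1.54] [ 0.4253 -0.0209  0.1244] 9.55
```

Call:
{"method": "drive_tool", "body": {"targets": [0,0,0,0,-1.5,0,0,0,0,0,0,0,0,0]}}

```text
clock: 9.85
position: [0.425, -0.0198, 0.1244]
ee_rot: [0.001, 0.987, 0.158, 0.0]
contact_force: [0.7, -1.7, 0.0]
width: 0.0252
```

```bash
python3 avg.py 4 side9 300 205 350 265
```

```text
[ 0.  -1.4 -0.3 -0.4] [ 0.18 -2.44  2.36] [ 0.425  -0.0197  0.1244] 10.0
```

View pics/side9d.png

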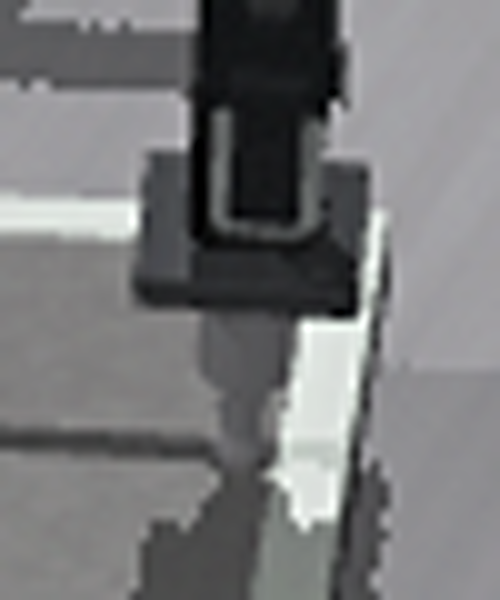

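Call:
{"method": "drive_tool", "body": {"targets": [0,0,0,0,1.2,1,0,0,0,0,0,1,1,0,0,0,0,0,0,0,0]}}

```text
clock: 10.42
position: [0.4252, -0.0209, 0.1222]
ee_rot: [-0.0, 0.987, 0.158, -0.0]
contact_force: [0.2, 0.3, 0.9]
width: 0.0251
```

```bash
python3 avg.py 12 side10 300 205 350 265
```

```text
[ 0.9  0.5  1.   0.  -0.1  0.9  1.3 -0.5  0.1  0.4 -0.3  0.2] [-0.26 -0.27  3.25] [ 0.4253 -0.0211  0.1223] 10.975
```

Call:
{"method": "drive_tool", "body": {"targets": [0,0,0,2,0.1,0.15,0,0,0,0,2.5,0.1,0.2,0,0,0,0,2.5,0.1,0.2,0,0,0,0,2.5,0.1,0.2,0]}}

```text
clock: 11.52
position: [0.4342, -0.0187, 0.1213]
ee_rot: [-0.0, 0.987, 0.158, -0.001]
contact_force: [-2.4, -0.8, 0.9]
width: 0.0253
```

Call:
{"method": "drive_tool", "body": {"targets": [0,0,0,2.5,0.1,0.2,0,0,0,0,2.5,0.1,0.2,0,0,0,0,2.5,0.1,0.2,0]}}

```text
clock: 11.9
position: [0.4419, -0.0166, 0.1209]
ee_rot: [0.0, 0.987, 0.158, 0.0]
contact_force: [-3.5, -1.4, 0.7]
width: 0.0252
```

```bash
cat > st.py <<'E'
from h import *
F=[]
s=get_state();F.append(s["contact_force"]);get_image("side");s=get_state();F.append(s["contact_force"])
F=np.array(F)-[.3,.45,-2.89]; p=s["position"]; th=.272
u=np.array([np.cos(th),np.sin(th)]);v=np.array([-u[1],u[0]])
d=p[:2]-[.4253,-.0211]
print("along %.1f lat %.2f mm dz %.2f"%(d@u*1e3,d@v*1e3,(p[2]-.1223)*1e3),"slope %.4f"%((p[2]-.1223)/(d@u)))
for f in F: print("F along %.2f lat %.2f z %.2f"%(f[:2]@u,f[:2]@v,f[2]))
print(s["clock"])
E
python3 st.py
```

```text
along 17.7 lat -0.19 mm dz -1.32 slope -0.0743
F along -4.11 lat -0.77 z 3.60
F along -2.58 lat 0.24 z 3.15
11.95
```

Call:
{"method": "drive_tool", "body": {"targets": [0,0,0,2.5,0.1,0.1,0,0,0,0,2.5,0.1,0.15,0,0,0,0,2.5,0.1,0.2,0,0,0,0,2.5,0.1,0.2,0]}}

```text
clock: 12.45
position: [0.4514, -0.0139, 0.1203]
ee_rot: [0.0, 0.987, 0.158, -0.0]
contact_force: [-2.8, -1.1, 0.2]
width: 0.0253
```

Call:
{"method": "drive_tool", "body": {"targets": [0,0,0,2.5,0.1,0.2,0,0,0,0,2.5,0.1,0.15,0,0,0,0,2.5,0.1,0.2,0,0,0,0,2.5,0.1,0.15,0]}}

```text
clock: 12.95
position: [0.4611, -0.0112, 0.1196]
ee_rot: [0.0, 0.987, 0.158, -0.0]
contact_force: [-1.3, -1.5, 0.2]
width: 0.0253
```

```bash
python3 st.py
```

```text
along 37.7 lat -0.13 mm dz -2.69 slope -0.0714
F along -2.10 lat -1.41 z 3.09
F along -1.22 lat -1.04 z 2.68
13.0
```

Call:
{"method": "drive_tool", "body": {"targets": [0,0,0,2.5,0.2,0.2,0,0,0,0,2.5,0.2,0.2,0,0,0,0,2.5,0.2,0.2,0,0,0,0,2.5,0.1,0.2,0]}}

```text
clock: 13.5
position: [0.4708, -0.0086, 0.1187]
ee_rot: [0.0, 0.987, 0.158, -0.0]
contact_force: [-2.6, -0.9, -0.2]
width: 0.0254
```

Call:
{"method": "drive_tool", "body": {"targets": [0,0,0,2.5,0.15,0.2,0,0,0,0,2.5,0.1,0.2,0,0,0,0,2.5,0.15,0.2,0,0,0,0,2.5,0.1,0.2,0]}}

```text
clock: 14.0
position: [0.4805, -0.006, 0.118]
ee_rot: [0.0, 0.987, 0.158, -0.0]
contact_force: [-1.7, -1.1, 1.2]
width: 0.0256
```

```bash
python3 st.py
```

```text
along 57.8 lat -0.34 mm dz -4.31 slope -0.0746
F along -2.39 lat -0.99 z 4.09
F along -2.23 lat -1.27 z 3.90
14.05
```

Call:
{"method": "drive_tool", "body": {"targets": [0,0,0,2.5,0.3,0.1,0,0,0,0,2.5,0.3,0.1,0,0,0,0,2.5,0.2,0.2,0,0,0,0,2.5,0.1,0.2,0]}}

```text
clock: 14.55
position: [0.49, -0.0036, 0.1173]
ee_rot: [-0.0, 0.987, 0.158, -0.0]
contact_force: [-2.9, 0.1, 0.3]
width: 0.0255
```

```bash
python3 st.py
```

```text
along 67.6 lat -0.62 mm dz -4.97 slope -0.0734
F along -3.23 lat 0.51 z 3.21
F along -1.33 lat 0.64 z 2.39
14.6
```

Call:
{"method": "drive_tool", "body": {"targets": [0,0,0,2.5,0.05,0.2,0,0,0,0,2.5,0.1,0.2,0,0,0,0,2.5,0.1,0.2,0,0,0,0,2.5,0.1,0.2,0]}}

```text
clock: 15.1
position: [0.4998, -0.001, 0.1165]
ee_rot: [0.0, 0.987, 0.158, -0.0]
contact_force: [-2.8, -0.4, 0.9]
width: 0.0255
```

Call:
{"method": "drive_tool", "body": {"targets": [0,0,0,2.5,0.15,0.2,0,0,0,0,2.5,0.1,0.2,0,0,0,0,2.5,0.15,0.2,0,0,0,0,2.5,0.1,0.2,0]}}

```text
clock: 15.6
position: [0.5095, 0.0017, 0.1158]
ee_rot: [0.0, 0.987, 0.158, 0.0]
contact_force: [-3.4, -0.3, 2.3]
width: 0.0258
```

```bash
python3 st.py; crop=1; python3 - <<'E'
import cv2
from h import *
save("side","pics/side11.png");crop("pics/side11.png",255,205,335,265,9,"pics/side11d.png")
E
```

```text
along 87.8 lat -0.72 mm dz -6.51 slope -0.0742
F along -3.76 lat 0.32 z 5.21
F along -2.09 lat 1.28 z 3.35
15.65
```

View pics/side11d.png

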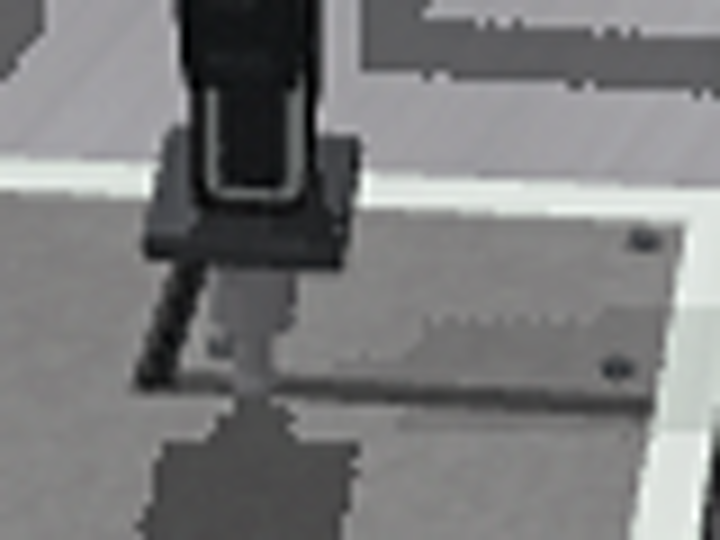

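Call:
{"method": "drive_tool", "body": {"targets": [0,0,0,2.5,0,0,0,0,0,0,2.5,0.1,0.1,0,0,0,0,2.5,0.1,0.1,0,0,0,0,2.5,0.1,0.2,0]}}

```text
clock: 16.2
position: [0.5191, 0.0044, 0.1154]
ee_rot: [0.0, 0.987, 0.158, -0.0]
contact_force: [-2.9, 0.2, 0.6]
width: 0.025
```

Call:
{"method": "drive_tool", "body": {"targets": [0,0,0,2.5,0.1,0.2,0,0,0,0,2.5,0.1,0.2,0,0,0,0,2.5,0.1,0.2,0]}}

```text
clock: 16.58
position: [0.5264, 0.0065, 0.1148]
ee_rot: [0.0, 0.987, 0.158, 0.0]
contact_force: [-3.3, -0.9, 0.2]
width: 0.0253
```

```bash
python3 st.py; python3 - <<'E'
from h import *
save("side","pics/side12.png");crop("pics/side12.png",255,205,335,265,9,"pics/side12d.png")
E
```

```text
along 105.4 lat -0.62 mm dz -7.50 slope -0.0712
F along -3.85 lat -0.32 z 3.06
F along -1.47 lat -0.12 z 2.74
16.625
```

View pics/side12d.png

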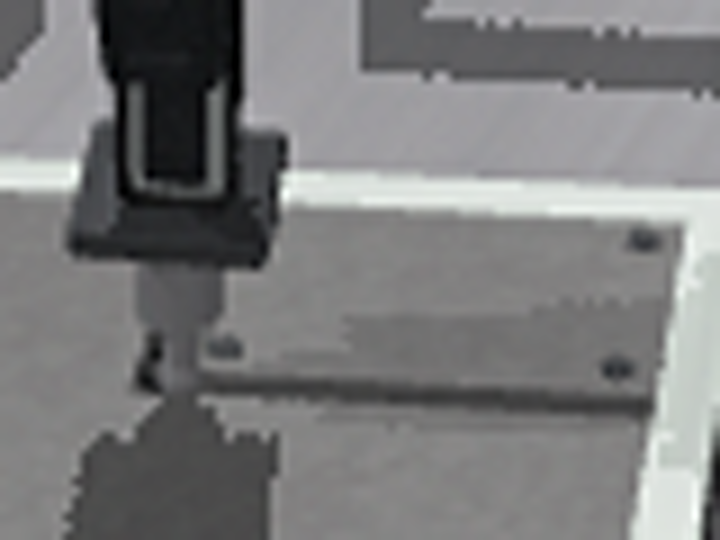

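Call:
{"method": "drive_tool", "body": {"targets": [0,0,0,2.5,0.1,0.2,0,0,0,0,2.5,0.1,0.2,0]}}

```text
clock: 16.92
position: [0.5321, 0.0077, 0.1146]
ee_rot: [0.001, 0.987, 0.158, 0.001]
contact_force: [0.0, -2.9, -0.3]
width: 0.0255
```

Call:
{"method": "drive_tool", "body": {"targets": [0,0,0,1.5,0.1,0.1,0]}}

```text
clock: 17.05
position: [0.5331, 0.0078, 0.1143]
ee_rot: [0.001, 0.987, 0.158, 0.0]
contact_force: [-1.6, -2.9, -2.3]
width: 0.0253
```

```bash
python3 st.py; python3 - <<'E'
from h import *
save("side","pics/side13.png");crop("pics/side13.png",255,205,335,265,9,"pics/side13d.png")
E
```

```text
along 111.5 lat -1.13 mm dz -8.09 slope -0.0726
F along -2.73 lat -2.70 z 0.61
F along -1.66 lat -2.19 z 2.65
17.1
```

View pics/side13d.png

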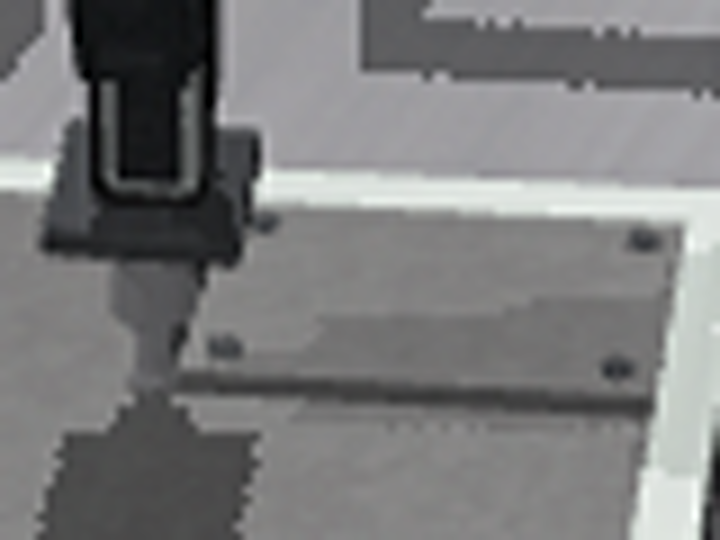

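Call:
{"method": "drive_tool", "body": {"targets": [0,0,0,-0.1,2,0.3,0,0,0,0,-0.1,2.5,0.2,0,0,0,0,-0.1,2.5,0.2,0]}}

```text
clock: 17.52
position: [0.5336, 0.0046, 0.1133]
ee_rot: [-0.003, 0.988, 0.157, -0.0]
contact_force: [-1.9, 9.3, -1.0]
width: 0.0256
```

```bash
python3 st.py
```

```text
along 111.2 lat -4.37 mm dz -9.04 slope -0.0812
F along 0.29 lat 9.07 z 1.90
F along 0.20 lat 6.27 z 2.71
17.575
```

```bash
python3 - <<'E'
from h import *
save("side","pics/side14.png");crop("pics/side14.png",255,195,335,255,9,"pics/side14d.png")
save("top","pics/top14.png");crop("pics/top14.png",190,160,290,270,5,"pics/top14d.png")
s=get_state();print(s["contact_force"],s["moment"],s["position"])
E
```

```text
[-2.08970704  7.16597355 -0.14747842] [1.72341276 0.33955747 0.03059394] [0.53365525 0.00455114 0.11333639]
```

View pics/side14d.png

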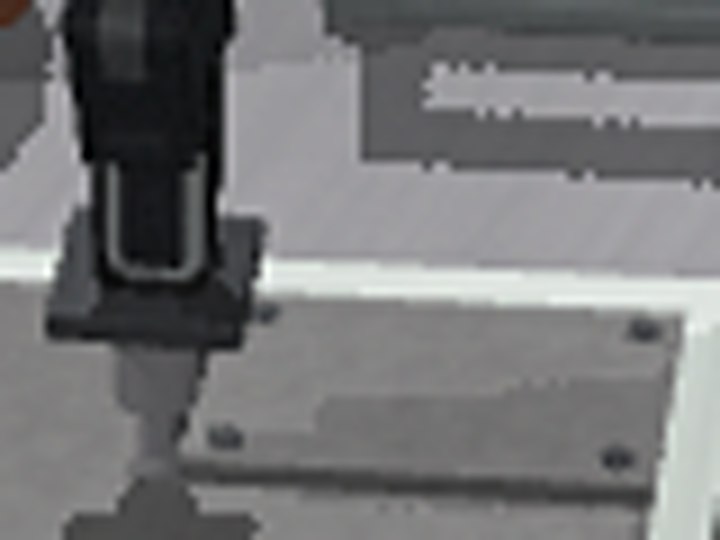

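View pics/top14d.png

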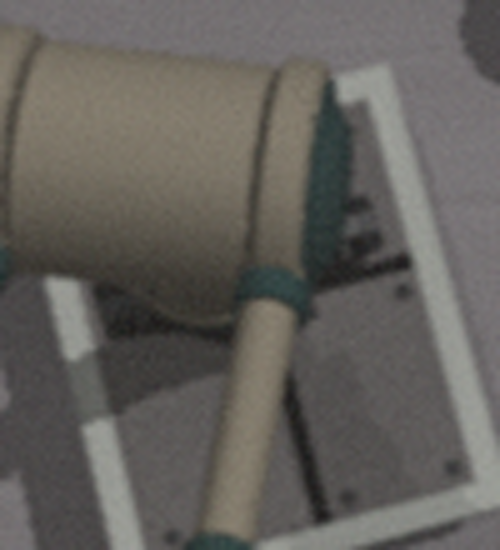

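Call:
{"method": "drive_tool", "body": {"targets": [0,0,0,0.5,-2.5,0,0,0,0,0,1.5,-1,0,0]}}

```text
clock: 17.92
position: [0.5341, 0.006, 0.1134]
ee_rot: [-0.0, 0.987, 0.158, -0.001]
contact_force: [-3.7, 2.1, 0.3]
width: 0.0253
```

```bash
python3 st.py
```

```text
along 112.1 lat -3.26 mm dz -9.00 slope -0.0803
F along -3.37 lat 2.64 z 3.15
F along -2.27 lat 2.12 z 2.55
17.975
```

Call:
{"method": "drive_tool", "body": {"targets": [0,0,0,1,0,0,0]}}

```text
clock: 18.1
position: [0.5345, 0.0059, 0.1132]
ee_rot: [-0.0, 0.987, 0.158, -0.002]
contact_force: [-4.9, 1.5, 0.7]
width: 0.0251
```

```bash
python3 st.py
```

```text
along 112.5 lat -3.31 mm dz -9.23 slope -0.0821
F along -4.71 lat 2.35 z 3.61
F along -4.60 lat 2.79 z 2.08
18.15
```

Call:
{"method": "drive_tool", "body": {"targets": [0,0,0,-0.7,1.5,-0.8,0,0,0,0,0,1.5,0,0]}}

```text
clock: 18.4
position: [0.5345, 0.0047, 0.1138]
ee_rot: [-0.003, 0.988, 0.157, -0.002]
contact_force: [-4.6, 7.9, 0.4]
width: 0.0254
```

```bash
python3 st.py
```

```text
along 112.1 lat -4.43 mm dz -8.59 slope -0.0766
F along -2.73 lat 8.50 z 3.26
F along -2.24 lat 7.63 z 2.23
18.45
```

Call:
{"method": "drive_tool", "body": {"targets": [0,0,0,0,-2.5,-0.4,0,0,0,0,1,-1.5,0,0,0,0,0,1,0,0,0]}}

```text
clock: 18.82
position: [0.535, 0.0064, 0.1142]
ee_rot: [0.0, 0.987, 0.158, -0.002]
contact_force: [-6.8, -0.8, -0.8]
width: 0.0252
```

```bash
python3 st.py
```

```text
along 113.0 lat -2.96 mm dz -8.20 slope -0.0726
F along -7.20 lat 0.67 z 2.14
F along -7.02 lat 1.20 z 2.67
18.875
```

Call:
{"method": "drive_tool", "body": {"targets": [0,0,0,0.3,2,0.1,0,0,0,0,0.2,2,0.1,0]}}

```text
clock: 19.12
position: [0.5353, 0.005, 0.1135]
ee_rot: [-0.002, 0.987, 0.158, -0.004]
contact_force: [-6.9, 6.9, 0.4]
width: 0.025
```

```bash
python3 st.py;  python3 - <<'E'
from h import *
save("side","pics/side15.png");crop("pics/side15.png",255,205,315,260,11,"pics/side15d.png")
E
```

```text
along 113.0 lat -4.40 mm dz -8.83 slope -0.0782
F along -5.19 lat 8.13 z 3.26
F along -5.99 lat 7.20 z 2.44
19.175
```

View pics/side15d.png

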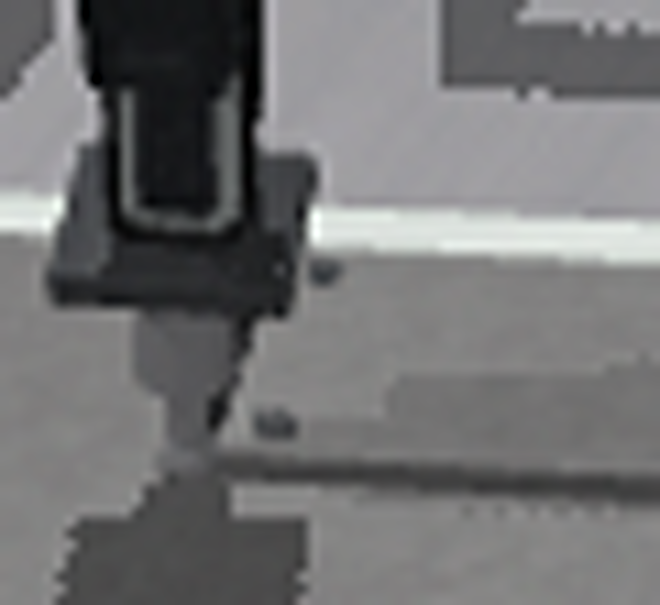

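Call:
{"method": "drive_tool", "body": {"targets": [0,0,0,-0.6,0,-0.7,0,0,0,0,-0.4,0.5,-0.6,0], "grip_force": 110}}

```text
clock: 19.48
position: [0.5351, 0.0048, 0.1149]
ee_rot: [-0.003, 0.988, 0.158, -0.003]
contact_force: [-6.0, 7.4, -0.5]
width: 0.0248
```

```bash
python3 st.py
```

```text
along 112.7 lat -4.61 mm dz -7.33 slope -0.0650
F along -4.24 lat 8.38 z 2.42
F along -5.64 lat 8.03 z 2.21
19.525
```

Call:
{"method": "drive_tool", "body": {"targets": [0,0,0,-0.3,1.5,0,0,0,0,0,-0.2,1,0,0]}}

```text
clock: 19.77
position: [0.5358, 0.0028, 0.115]
ee_rot: [-0.003, 0.988, 0.157, -0.002]
contact_force: [-4.9, 6.1, -0.9]
width: 0.0251
```

```bash
python3 st.py
```

```text
along 113.1 lat -7.57 mm dz -7.24 slope -0.0640
F along -3.47 lat 6.84 z 2.02
F along -3.87 lat 4.41 z 3.23
19.825
```

Call:
{"method": "drive_tool", "body": {"targets": [0,0,0,-0.4,1.5,0.1,0,0,0,0,-0.4,1.5,0.1,0]}}

```text
clock: 20.08
position: [0.5382, -0.0031, 0.1156]
ee_rot: [0.0, 0.987, 0.158, -0.0]
contact_force: [-3.3, 1.7, -0.1]
width: 0.0253
```

```bash
python3 st.py; python3 - <<'E'
from h import *
save("side","pics/side16.png");crop("pics/side16.png",255,205,315,260,11,"pics/side16d.png")
E
```

```text
along 113.8 lat -13.53 mm dz -6.64 slope -0.0584
F along -3.15 lat 2.17 z 2.80
F along -3.79 lat 0.65 z 2.50
20.125
```

View pics/side16d.png

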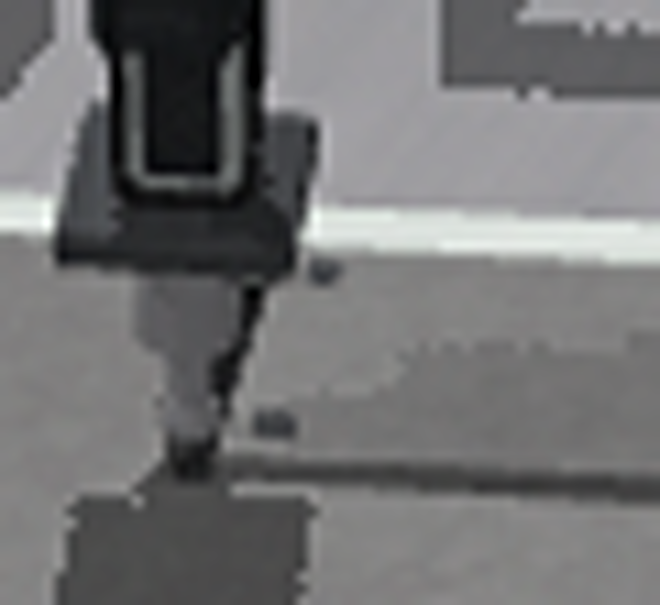

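Call:
{"method": "drive_tool", "body": {"targets": [0,0,0,-1.2,1,0.2,0,0,0,0,-1.2,1,0.2,0]}}

```text
clock: 20.42
position: [0.5381, -0.006, 0.1157]
ee_rot: [0.001, 0.987, 0.158, 0.001]
contact_force: [-0.8, -0.1, -1.0]
width: 0.0248
```

```bash
python3 st.py; python3 - <<'E'
from h import *
save("side","pics/side17.png");crop("pics/side17.png",255,205,315,260,11,"pics/side17d.png")
E
```

```text
along 112.6 lat -15.98 mm dz -6.60 slope -0.0587
F along -1.25 lat -0.21 z 1.91
F along -2.11 lat -0.44 z 1.81
20.475
```

View pics/side17d.png

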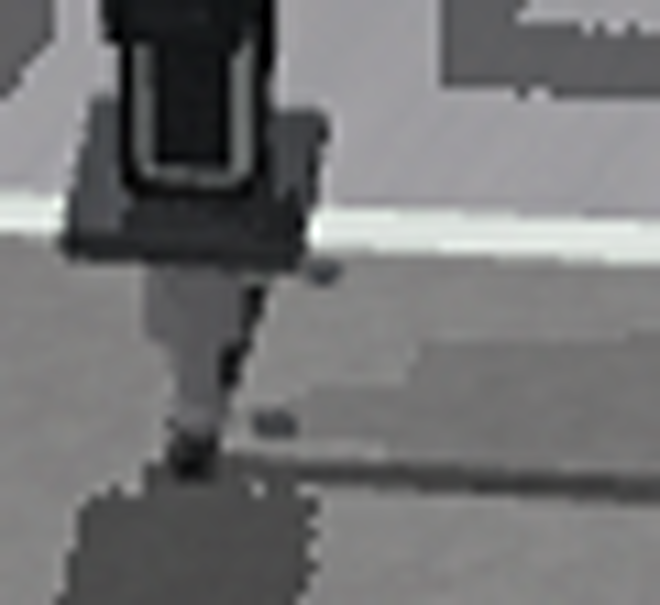

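Call:
{"method": "drive_tool", "body": {"targets": [0,0,0,-1,1.5,0.6,0,0,0,0,-0.6,2,0.6,0]}}

```text
clock: 20.78
position: [0.5377, -0.0088, 0.1145]
ee_rot: [-0.0, 0.987, 0.158, 0.002]
contact_force: [2.1, 2.9, -1.2]
width: 0.0251
```

```bash
python3 st.py
```

```text
along 111.5 lat -18.77 mm dz -7.92 slope -0.0711
F along 2.41 lat 1.88 z 1.66
F along 1.26 lat 0.49 z 3.49
20.825
```

Call:
{"method": "drive_tool", "body": {"targets": [0,0,0,0.2,2.5,0.3,0,0,0,0,0,2.5,0.2,0,0,0,0,-0.1,2.5,0.2,0]}}

```text
clock: 21.2
position: [0.5395, -0.0164, 0.1136]
ee_rot: [-0.0, 0.987, 0.158, 0.001]
contact_force: [1.3, 3.9, 1.0]
width: 0.0248
```

```bash
python3 st.py
```

```text
along 111.2 lat -26.70 mm dz -8.76 slope -0.0788
F along 1.88 lat 3.05 z 3.93
F along 2.66 lat 1.36 z 3.04
21.25
```

Call:
{"method": "drive_tool", "body": {"targets": [0,0,0,0.2,2.5,0.1,0,0,0,0,0.1,2.5,0.1,0,0,0,0,0,2.5,0.15,0,0,0,0,-0.1,2.5,0.15,0]}}

```text
clock: 21.75
position: [0.5421, -0.026, 0.1128]
ee_rot: [-0.0, 0.987, 0.158, -0.0]
contact_force: [0.9, 4.6, -0.2]
width: 0.0247
```

```bash
python3 st.py
```

```text
along 111.2 lat -36.64 mm dz -9.44 slope -0.0849
F along 1.73 lat 3.86 z 2.66
F along 2.34 lat 0.42 z 2.76
21.8
```

Call:
{"method": "drive_tool", "body": {"targets": [0,0,0,0.3,2.5,0.2,0,0,0,0,0.2,2.5,0.2,0,0,0,0,0,2.5,0.2,0,0,0,0,0,2.5,0.2,0]}}

```text
clock: 22.3
position: [0.5451, -0.0353, 0.1119]
ee_rot: [-0.0, 0.987, 0.158, -0.001]
contact_force: [-0.4, 3.4, 0.5]
width: 0.0247
```

```bash
python3 st.py; python3 - <<'E'
from h import *
save("side","pics/side18.png");crop("pics/side18.png",255,190,315,245,11,"pics/side18d.png")
E
```

```text
along 111.7 lat -46.45 mm dz -10.44 slope -0.0934
F along 0.11 lat 3.06 z 3.39
F along 0.73 lat -0.41 z 3.62
22.35
```

View pics/side18d.png

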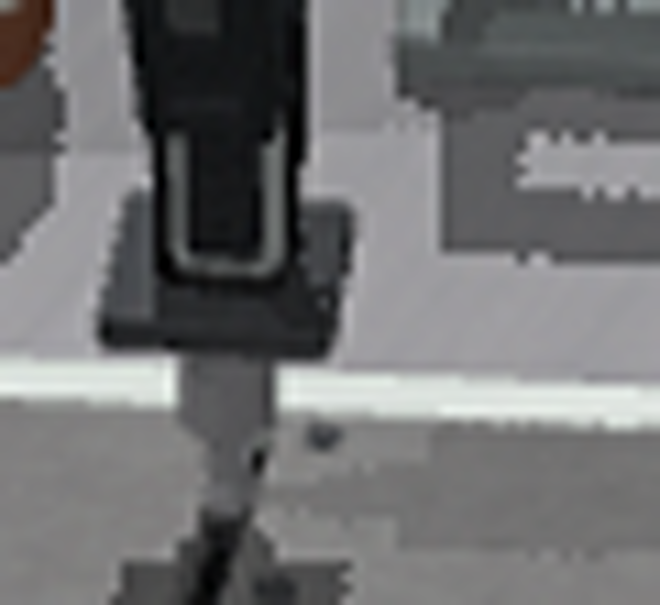

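Call:
{"method": "drive_tool", "body": {"targets": [0,0,0,0,2.5,0.1,0,0,0,0,0,2.5,0.1,0,0,0,0,0,2.5,0.1,0,0,0,0,0,2.5,0.15,0]}}

```text
clock: 22.9
position: [0.5483, -0.0449, 0.1114]
ee_rot: [-0.0, 0.987, 0.158, -0.001]
contact_force: [-2.0, 2.3, 0.1]
width: 0.0248
```

Call:
{"method": "drive_tool", "body": {"targets": [0,0,0,0,2.5,0.15,0,0,0,0,0,2.5,0.15,0,0,0,0,0,2.5,0.15,0]}}

```text
clock: 23.28
position: [0.5507, -0.0521, 0.111]
ee_rot: [-0.0, 0.987, 0.158, -0.001]
contact_force: [-2.2, 2.9, 0.6]
width: 0.0247
```

```bash
python3 st.py; python3 - <<'E'
from h import *
save("side","pics/side19.png");crop("pics/side19.png",255,180,315,235,11,"pics/side19d.png")
E
```

```text
along 112.6 lat -64.04 mm dz -11.26 slope -0.1000
F along -1.79 lat 3.03 z 3.54
F along -2.24 lat -0.01 z 2.75
23.325
```

View pics/side19d.png

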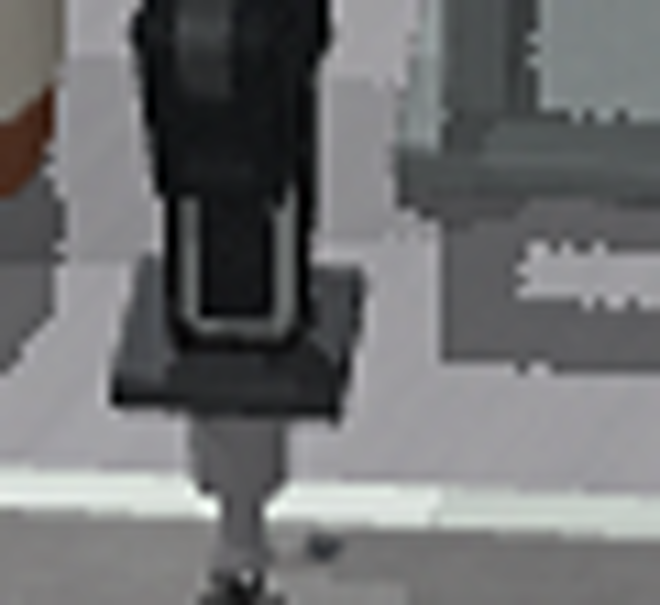

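Call:
{"method": "drive_tool", "body": {"targets": [0,0,0,-0.3,2.5,0.15,0,0,0,0,-0.2,2.5,0.15,0,0,0,0,-0.1,2.5,0.15,0,0,0,0,-0.1,2.5,0.15,0]}}

```text
clock: 23.88
position: [0.5535, -0.0617, 0.1105]
ee_rot: [-0.0, 0.987, 0.158, -0.0]
contact_force: [-2.3, 1.2, -0.6]
width: 0.0248
```

```bash
python3 st.py; python3 - <<'E'
from h import *
save("side","pics/side20.png");crop("pics/side20.png",255,180,315,235,11,"pics/side20d.png")
E
```

```text
along 112.7 lat -74.12 mm dz -11.76 slope -0.1043
F along -2.35 lat 1.41 z 2.27
F along -2.81 lat -0.09 z 3.02
23.925
```

View pics/side20d.png

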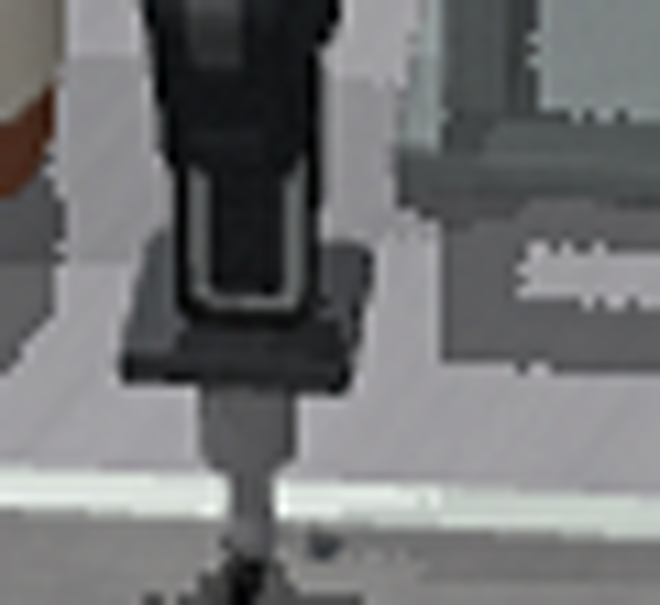

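Call:
{"method": "drive_tool", "body": {"targets": [0,0,0,-0.3,1.5,0.1,0,0,0,0,-0.1,1,0.05,0]}}

```text
clock: 24.22
position: [0.554, -0.0639, 0.1104]
ee_rot: [-0.0, 0.987, 0.158, 0.0]
contact_force: [-1.6, 2.6, 0.4]
width: 0.0251
```

```bash
python3 st.py
```

```text
along 112.4 lat -75.89 mm dz -11.89 slope -0.1058
F along -1.23 lat 2.60 z 3.24
F along -2.21 lat 2.20 z 3.04
24.275
```

Call:
{"method": "drive_tool", "body": {"targets": [0,0,0,-0.2,1,0.05,0]}}

```text
clock: 24.4
position: [0.5539, -0.0645, 0.1103]
ee_rot: [-0.001, 0.987, 0.158, -0.0]
contact_force: [-2.4, 3.7, -0.3]
width: 0.0251
```

```bash
python3 st.py; python3 - <<'E'
from h import *
save("side","pics/side21.png");crop("pics/side21.png",255,180,315,235,11,"pics/side21d.png")
E
```

```text
along 112.2 lat -76.43 mm dz -12.00 slope -0.1069
F along -1.71 lat 3.88 z 2.62
F along -2.97 lat 4.08 z 3.60
24.45
```

View pics/side21d.png

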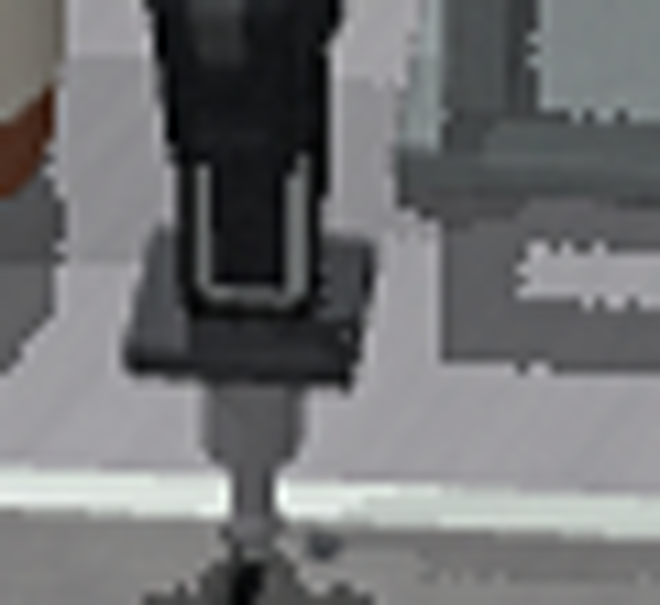

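Call:
{"method": "drive_tool", "body": {"targets": [0,0,0,0.3,-1.2,-1,0,0,0,0,0,0,-8,0,0,0,0,0,0,-16,0,0,0,0,0,0,-20,0,0,0,0,0,0,-20,0,0,0,0,0,0,-12,0,0,0,0,0,0,-6,0,0,0,0,0,0,0,0]}}

```text
clock: 25.5
position: [0.5542, -0.064, 0.1936]
ee_rot: [0.0, 0.987, 0.158, 0.0]
contact_force: [-0.4, -0.1, -3.2]
width: 0.0248
```

```bash
python3 - <<'E'
from h import *
s=get_state();print(s["position"],s["clock"],s["contact_force"]);print(tool([.549,-.3203,.197]))
E
```

```text
[ 0.55421329 -0.06401104  0.19364368] 25.5 [-0.39916679 -0.11322952 -3.22791025]
(array([-84.9, 241.9,  -3.3]), np.float64(0.3174), array([ 7.e-04, -4.e-04, -1.e+00]))
```

Call:
{"method": "drive_tool", "body": {"targets": [0,0,0,-5,14,-3,0,0,0,0,-9,26,0,0,0,0,0,-12,34,0,0,0,0,0,-13,38,0,0,0,0,0,-13,38,0,0,0,0,0,-12,34,0,0,0,0,0,-10,28,0,0,0,0,0,-7,19,0,0,0,0,0,-4,11,0,0,0,0,0,0,0,0,0]}}

```text
clock: 26.75
position: [0.5487, -0.3206, 0.1961]
ee_rot: [-0.0, 0.987, 0.158, -0.0]
contact_force: [0.2, 0.6, -3.2]
width: 0.0248
```

```bash
python3 - <<'E'
from h import *
s=get_state();print(s["position"],s["clock"],s["contact_force"]);print(tool([.549,-.3203,.197]))
save("side","pics/side22.png");crop("pics/side22.png",280,70,380,180,6,"pics/side22d.png")
crop("pics/side3.png",280,70,380,180,6,"pics/side3d.png")
a=cv2.imread("pics/side22d.png")[:,120:420];b=cv2.imread("pics/side3d.png")[:,120:420]
cv2.imwrite("pics/cmp.png",cv2.resize(np.hstack([b,a]),(545,600)))
E
```

```text
[ 0.54870029 -0.32063871  0.19608736] 26.75 [ 0.19144745  0.58363061 -3.21555385]
(array([ 0.4, -0.2, -0.9]), np.float64(0.3167), array([-4.e-04,  5.e-04, -1.e+00]))
```

View pics/cmp.png

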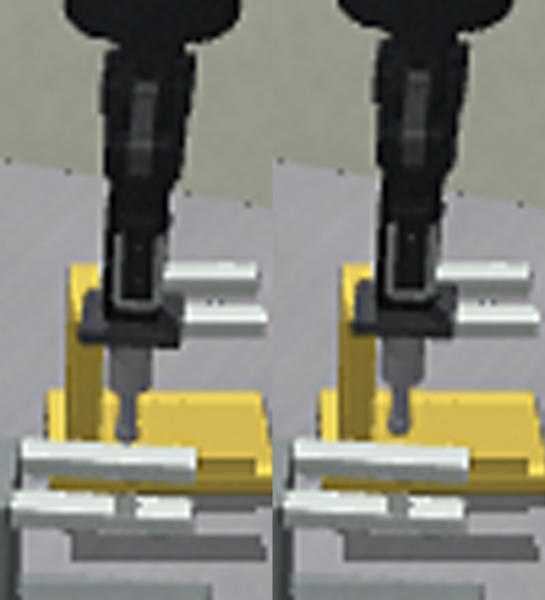

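Call:
{"method": "drive_tool", "body": {"targets": [0,0,0,1,0,12,0,0,0,0,0,0,18,0,0,0,0,0,0,18,0,0,0,0,0,0,14,0,0,0,0,0,0,9,0,0,0,0,0,0,6,0,0,0,0,0,0,3,0,0,0,0,0,0,0,0]}}

```text
clock: 27.8
position: [0.5499, -0.3201, 0.1166]
ee_rot: [0.0, 0.987, 0.158, 0.0]
contact_force: [-0.9, -0.6, -1.5]
width: 0.0249
```

```bash
python3 avg.py 4 side23 290 120 350 180
```

```text
[-1.5 -2.8 -3.3 -3.2] [-0.58 -0.78  0.18] [ 0.55   -0.3202  0.1168] 27.95
```

View pics/side23d.png

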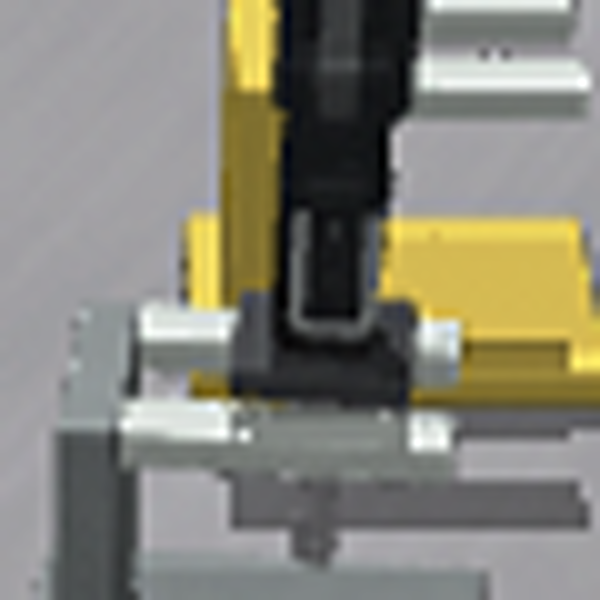

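Call:
{"method": "drive_tool", "body": {"targets": [0,0,0,0,0,1.5,0,0,0,0,0,0,1.5,0,0,0,0,0,0,0.7,0,0,0,0,0,0,0,0]}}

```text
clock: 28.5
position: [0.5497, -0.32, 0.1128]
ee_rot: [0.0, 0.987, 0.158, -0.0]
contact_force: [-0.0, -0.4, -1.6]
width: 0.0248
```

```bash
python3 avg.py 3 side24 290 120 350 180
```

```text
[-1.6 -1.3 -1.9] [-1.18 -0.05  1.3 ] [ 0.5497 -0.32    0.1128] 28.6
```

Call:
{"method": "drive_tool", "body": {"targets": [0,0,0,0,0,0.3,0,0,0,0,0,0,0,0.45,0,0,0,0,0,0,0.8,0,0,0,0,0,0,1,0,0,0,0,0,0,1,0,0,0,0,0,0,1], "grip_force": 25}}

```text
clock: 29.4
position: [0.5498, -0.3201, 0.1124]
ee_rot: [0.0, 0.987, 0.158, 0.0]
contact_force: [0.5, -0.4, 0.6]
width: 0.0853
```

```bash
python3 avg.py 2 side25 280 100 350 180; python3 -c "
from rig import get_state; print(get_state()['width'])
import cv2; a=cv2.imread('pics/side25d.png'); cv2.imwrite('pics/side25d.png',cv2.resize(a,(525,600)))"
```

```text
[0.6 0.1] [-0.3  -0.36  3.21] [ 0.5498 -0.32    0.1124] 29.45
0.08554957867525682
```

View pics/side25d.png

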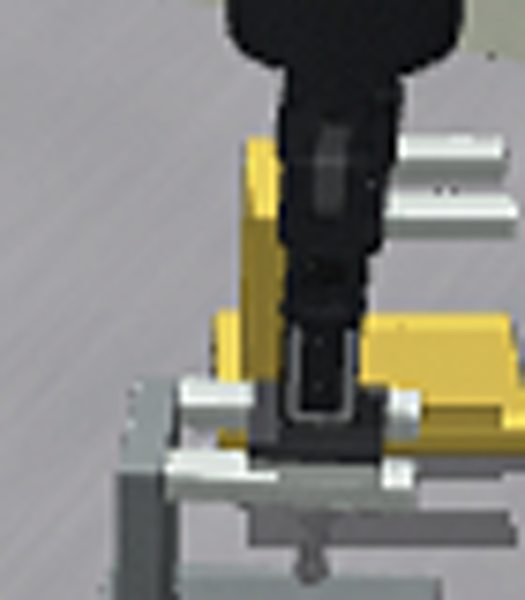

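Released with the feeler seated on the prongs and the fingers clear. Now I'll retreat straight up, then aside for a clear view.

Call:
{"method": "drive_tool", "body": {"targets": [0,0,0,0,0,-8,1,0,0,0,0,0,-20,1,0,0,0,0,0,-30,1,0,0,0,0,0,-30,1,0,0,0,0,0,-25,1,0,0,0,0,0,-15,1,0,0,0,-30,10,0,1,0,0,0,-40,10,0,1,0,0,0,-40,10,0,1,0,0,0,-40,10,0,1,0,0,0,-30,0,0,1,0,0,0,0,0,0,1]}}

```text
clock: 31.0
position: [0.3895, -0.4146, 0.2404]
ee_rot: [-0.0, 0.988, 0.157, -0.0]
contact_force: [0.2, 0.2, 0.6]
width: 0.0853
```

```bash
python3 - <<'E'
from h import *
save("top","pics/top30.png");save("side","pics/side30.png")
crop("pics/top30.png",340,178,396,236,9,"pics/t30c.png")
crop("pics/side30.png",285,128,375,203,7,"pics/s30c.png")
a=cv2.imread("pics/t30c.png");b=cv2.imread("pics/s30c.png")
s=get_state();print(s["clock"],s["position"],s["contact_force"])
for n in("top","side"):
    d=cv2.absdiff(cv2.imread(f"pics/{n}0.png"),cv2.imread(f"pics/{n}30.png")).max(2);cv2.imwrite(f"pics/diff_{n}.png",d*3)
E
```

```text
31.1 [ 0.39159094 -0.41404252  0.24045413] [ 0.35115531 -0.44242397  0.82197694]
```

View pics/top30.png

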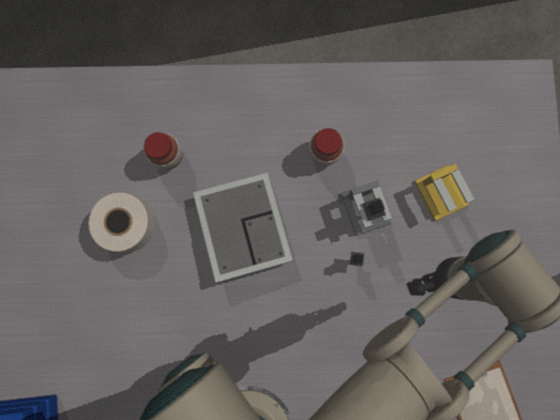

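View pics/s30c.png

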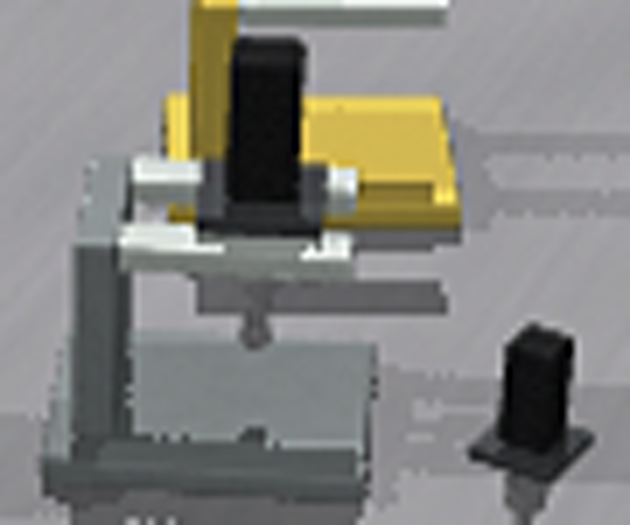

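View pics/side30.png

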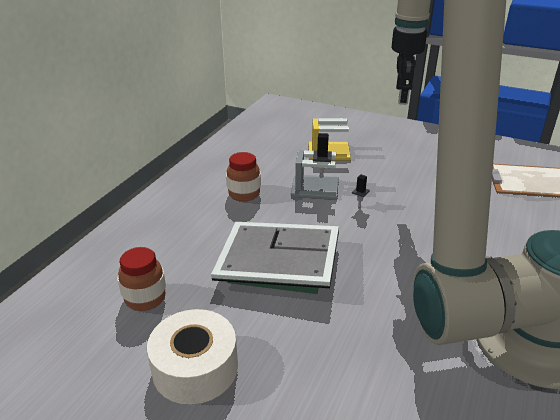

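```bash
python3 -c "
from rig import sign_off; print(sign_off())"
```

```text
the job is handed in; nothing more can be done
None
```

I traced the whole seam in one unlifted pass and hung the feeler back in the grey fork. The pass was not steady all the way: the nib jammed at the corner. I handed the job in at about 31 s.

**Which feeler:** I took the larger one, from the grey stand. I left the small feeler and the yellow stand alone.

**Long leg:** I found the slot by feel, wiggling the nib sideways until each edge pushed back. I then drew along at about 2 cm/s. The average force was about 3 N, or roughly 5 mm of nib. Single readings varied from about 2.4 to 5.2 N, with noise of about 0.5 N.

**Corner:** The ball sank into the corner pocket and stuck there for about 2.5 s.
- I eased the pressure to about 2 N, roughly 3.5 mm of nib, and worked it sideways with up to about 9 N.
- It came free suddenly and moved about 6 mm within 0.3 s, faster than asked.
- For a few millimetres after that it rode about 2.5 mm off-centre on the seam's outer edge, still pressed, before I brought it back to the middle.
- In this stretch two single readings were low (0.6 and 1.7 N), each followed by 2.6 N or more at the next reading. I took them as noise, but I can't rule out a brief light spot.

**Short leg:** I drew this at about 2 cm/s and about 3 N until I felt the end wall.

**Final check:** Both cameras show the feeler upright on the prongs at the same pixels as at the start. The jars, reel and look-alikes have not moved, and the gripper is open and clear. One measurement disagreed: the feeler's starting spot is about 7 mm nearer the fork's open end than my fit of the prong middle. I put it back about 1 mm deeper than where it had hung.

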